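# Set up a still life on a photo board

### The job

Lay out the still life on the grey photo board; its ruler edge is the camera side, the front. Lay the wooden riser flat on the board midway between the dark tile and the blue tile, its long side parallel to the ruler, and put the copper reel flat on top of it, centred; stand the white bottle upright in the middle of the dark tile, and the amber bottle upright on the board directly behind the blue tile (in line with its middle, on the side away from the ruler), leaving one to three centimetres between them. Leave the lens, the pliers and the roll of tape where they are.

Things in the scene. Friction and masses are not known exactly. Their poses are not given: they have to be found in the camera images.
- board: Light grey photo board, 260 mm (x) by 340 mm (y), 6 mm thick, fixed; a wooden ruler 28 mm wide, 3 mm thick is fixed along its whole front (-x) edge. Origin: centre of its underside, on the table; +x points from the ruler to the back, z up. Both tiles stand on it in a row along its y, 30 mm in front (-x) of its centre, 105 mm to either side; which is on which side varies.
- dark_tile: Black square tile, 70 x 70 mm, 8 mm thick, fixed on the board (underside 6 mm, top 14 mm above the table), square to the board. Origin: centre of its underside; axes parallel to the board's, +x to the back. Its centre is 210 mm from the blue tile's.
- blue_tile: Blue square tile, 70 x 70 mm, 8 mm thick, fixed on the board (underside 6 mm, top 14 mm above the table), square to the board. Origin: centre of its underside; axes parallel to the board's, +x to the back (away from the ruler).
- riser: Loose dark-brown wooden riser block, 56 mm (its x) by 80 mm (its y, the long side), 35 mm high, about 110 g. Origin: centre of its underside; z up. Starts flat on the table.
- reel: Loose reel of copper wire, copper-coloured all over with a black hub spot on top, standing flat on its flange: two flanges of 50 mm diameter, 32 mm high in all, about 180 g; grip it across both flanges. Origin: centre of its underside, z up along its axis. Starts on the table.
- white_bottle: Loose white plastic bottle with a white cap and a pale green band: straight round body of 42 mm diameter up to 70 mm, then a shoulder and a 22 mm cap, 105 mm high in all, about 140 g. Origin: centre of its underside, z up. Starts upright on the table.
- amber_bottle: Loose amber-brown bottle with a black cap and a cream band: straight round body of 42 mm diameter up to 70 mm, then a shoulder and a 22 mm cap, 100 mm high in all, about 140 g. Origin: centre of its underside, z up. Starts upright on the table.
- lens: Bystander: black camera lens standing on end, 66 mm diameter, 80 mm high, loose. Origin: centre of its underside. Leave alone.
- pliers: Bystander: small pliers with blue handles lying flat, about 135 mm long, 13 mm high, loose. Origin: near the pivot, on the table. Leave alone.
- tape: Bystander: roll of cream tape lying flat, 84 mm outside and 68 mm inside diameter, 24 mm high, loose. Origin: centre of its underside. Leave alone.
Things that resemble listed ones, but are neither listed nor needed, are in the scene too. What is shaped like the riser but pink or purple is not meant.

How it is judged:
By the outcome, as a careful person would: the job done as asked, in the order asked, and still so for the second after the job is handed in, with the robot touching nothing.
It also fails if it takes over 109 s, if anything falls off the work surface, if the arm or the gripper's body presses on something with over 40 N, if the wrist force passes 120 N, or if a joint passes its speed limit or range.

### The arm

A 6-joint arm with a two-finger parallel gripper is mounted at the origin on the work surface. World frame = base frame: x ahead of the robot, y to its left, z up, the work surface at z = 0. Lengths are in mm, angles in degrees, forces in N, time in s.
With the tool pointing down it reaches from about 300 to 850 mm from the base axis. Payload 4.2 kg.
Tool frame: the origin (TCP) lies midway between the tips of the shut fingers; the grasp point (between the pads) lies 19 mm behind it; x points along the fingers, y is the direction in which the jaws open and shut, and the axes are right-handed (so a half turn about x gives the same grasp; the last joint's range is limited). The gripper opens to 91 mm and grips with 3 to 60 N. Pads are 32 mm wide; open, the fingers measure 118 mm over their backs; the gripper's body (76 mm by 178 mm) begins 60 mm behind the grasp point.
Start: joints at [-1.146, 18.312, 89.639, -0, 72.044, -1.146], TCP at [575.016, 0, 213.976] pointing down, gripper open.
Joint ranges: [-177.97, 177.97], [-48.28, 115.42], [12.27, 149.76], [-77.06, 257.06], [2.81, 150.46], [-146.56, 146.56]. Speed limits (degrees/s): [147.25, 147.25, 180, 180, 180, 180].

### API

Orientations are given as [roll, pitch, yaw] about the fixed x, y, z axes, in that order (R = Rz(yaw) Ry(pitch) Rx(roll)).
In Python, from workcell import * gives the robot as it stands.
- The arm moves only by the shell command python3 -m handwheel 'ROWS' [FORCE]. ROWS is a JSON object of lists of equal length, an entry for each row: "gripper": the closure, from 0 (fully open) to 1 (shut); "offset": the shift along the tool's x, y, z in mm, a list of three; "rot": the turn, a rotation vector about the tool's x, y, z in degrees, a list of three. A call has 1 to 5 rows; each row is the pose to reach, as a shift and turn from the pose commanded when the call began, along the tool's axes at that moment; what a row does not reach only later rows make up. A row lasts 1/12 s, in which the tool goes at most 41.7 mm and 7.16 degrees, less where a joint would pass 70% of its speed; a pose out of reach is approached as far as the arm can. A call with a gripper value outside its range is refused whole. The fingers move at their own pace and stop on an object; FORCE is the grip in N (left out, the last holds). Time passes only in rows, so rows that repeat a pose let the fingers close. It gives the time, the measured TCP pose, the force and the opening at its end, in the units of the state.
- state(): the state, without advancing time (a new reading comes with each control period).
- grab_frame(name): name is "scene" or "side" or "wrist"; returns the picture (384x512x3 uint8, red, green, blue); there is no depth.
- camera_params(name): a dict with "fx", "fy", "cx", "cy" (pixels), "position" and "attitude" of the camera in the world; the wrist camera has in their place "hand_eye" (4x4, takes a point from camera to tool coordinates, whose origin is the TCP and whose axes are the tool frame's). Camera axes: x right, y up, looking along -z (the intrinsics and any distortion apply to the point x, -y, -z); pixel columns grow to the right and rows downward; lengths in mm; the calibration is good to about 2 mm. The wrist camera is an equidistant fisheye: a pixel r from the principal point sees the ray r / f radians off the axis. A picture is of the moment at which its call begins: read the wrist's pose just before it. camera_params takes no time and is no camera call.
- job_done(): hands the job in, once; it reports no verdict.
The state is a dict: "time_s": time; "qpos": joint angles; "qvel": joint speeds; "effort": joint torques, N m; "ee_pos": TCP position; "ee_rot": TCP orientation; "force": force on the tool from outside, world axes, zero at the start; "torque": the same for the moment, N m; "gripper_width": finger opening in mm.
Only numpy, scipy, OpenCV 4.12 (cv2) and the standard library are available. Lean on these libraries where they do the work, as an engineer would, in place of code of your own. Each camera call takes 0.05 s, during which the arm holds its last target.

## Working session

There is one attempt and no reset: what is moved stays moved. The work goes in short steps, Python scripts to look and compute and a shell command to move; the robot and the scene stay as the last step left them, time stands still between calls to the robot, and variables do not carry over. Pictures are saved under pics/ and viewed, and the job is handed in when it is done.

```bash
ls; mkdir -p pics; python3 - <<'E'
from workcell import *
import cv2
s=state();print(s)
for n in ("scene","side","wrist"):
    im=grab_frame(n);cv2.imwrite(f"pics/{n}0.png",im[:,:,::-1]);print(n,camera_params(n))
E
```

```text
pics
{'time_s': 0.0, 'qpos': array([-1.14656232e+00,  1.83530279e+01,  8.97049585e+01, -2.52436476e-03,
        7.20430153e+01, -1.14703208e+00]), 'qvel': array([-0.05273102,  0.08867048,  0.13591834,  0.02581425,  0.01353206,
       -0.01372634]), 'effort': array([-5.01459035e-04, -4.12465632e+01, -2.31973493e+01,  7.28826877e-02,
        4.58198413e-02, -1.41870069e-04]), 'ee_pos': array([ 5.74512263e+02, -1.00331655e-02,  2.13116177e+02]), 'ee_rot': array([ -89.78581393,   89.89896977, -179.78456378]), 'force': array([-0.023159  , -0.10536378, -0.1563826 ]), 'torque': array([ 0.01137973, -0.00325165, -0.07274494]), 'gripper_width': 90.92695900558915}
scene {'fx': 430.10208110206423, 'fy': 430.10208110206423, 'cx': 258.838049403764, 'cy': 190.02318884245517, 'position': array([1484.28689513, -746.12323287,  942.36476446]), 'attitude': array([50.26409281, -0.76613755, 53.9932218 ])}
side {'fx': 447.14884148297307, 'fy': 447.14884148297307, 'cx': 255.033692573395, 'cy': 196.007237938697, 'position': array([445.79662405, 875.55868495, 742.67792028]), 'attitude': array([  53.89133377,   -1.20744355, -171.56952425])}
wrist {'fx': 297.3186396354542, 'fy': 297.3186396354542, 'cx': 259.85433401542866, 'cy': 194.4752430422477, 'hand_eye': array([[-1.19862328e-03,  2.53111099e-01, -9.67436476e-01,
        -1.70626192e+02],
       [ 9.99999021e-01, -3.94581610e-04, -1.34220191e-03,
        -8.42205432e-01],
       [-7.21458844e-04, -9.67437138e-01, -2.53110379e-01,
        -7.12832235e+01],
       [ 0.00000000e+00,  0.00000000e+00,  0.00000000e+00,
         1.00000000e+00]])}
```

View pics/scene0.png

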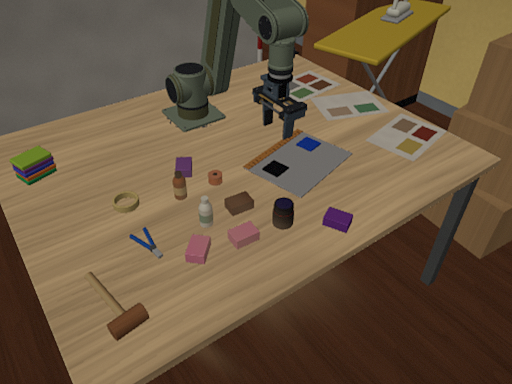

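View pics/side0.png

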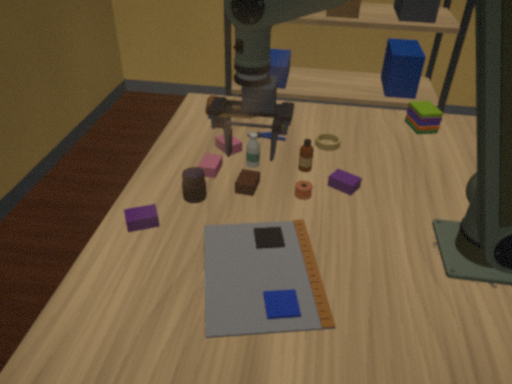

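View pics/wrist0.png

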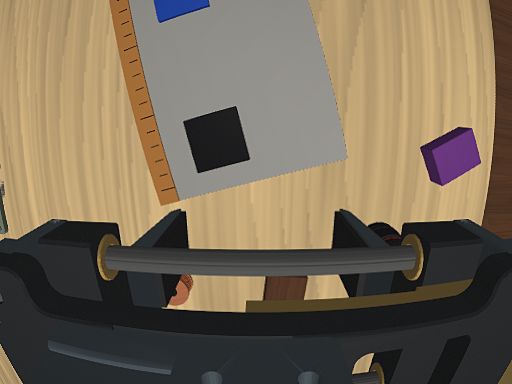

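```bash
cat > h.py <<'E'
import numpy as np, cv2
from scipy.spatial.transform import Rotation as Ro
from workcell import *
def T(rpy): return Ro.from_euler('xyz',rpy,degrees=True).as_matrix()
def rays(n,px,st=None):
    c=camera_params(n); px=np.atleast_2d(np.asarray(px,float))
    d=(px-[c['cx'],c['cy']])
    if n=='wrist':
        r=np.hypot(*d.T); th=r/c['fx']; k=np.where(r>0,np.sin(th)/np.maximum(r,1e-9),0)
        v=np.c_[d[:,0]*k,-d[:,1]*k,-np.cos(th)]
        H=c['hand_eye']; R=T(st['ee_rot']); o=R@H[:3,3]+st['ee_pos']; return o,(R@H[:3,:3]@v.T).T
    v=np.c_[d[:,0]/c['fx'],-d[:,1]/c['fy'],-np.ones(len(d))]
    return c['position'],(T(c['attitude'])@v.T).T
def onz(n,px,z,st=None):
    o,v=rays(n,px,st); return o+v*((z-o[2])/v[:,2])[:,None]
def proj(n,P,st=None):
    c=camera_params(n);P=np.atleast_2d(P).astype(float)
    if n=='wrist':
        H=c['hand_eye'];R=T(st['ee_rot']); o=R@H[:3,3]+st['ee_pos']; p=(P-o)@(R@H[:3,:3])
        x,y,z=p[:,0],-p[:,1],-p[:,2]; rr=np.hypot(x,y); th=np.arctan2(rr,z); k=th*c['fx']/np.maximum(rr,1e-9)
        return np.c_[c['cx']+k*x,c['cy']+k*y]
    p=(P-c['position'])@T(c['attitude']); return np.c_[c['cx']-c['fx']*p[:,0]/p[:,2],c['cy']+c['fy']*p[:,1]/p[:,2]]
def blob(m,near=None,amin=20):
    n,l,s,c=cv2.connectedComponentsWithStats(m.astype(np.uint8))
    k=[i for i in range(1,n) if s[i,4]>=amin]
    if near is None: i=max(k,key=lambda i:s[i,4])
    else: i=min(k,key=lambda i:np.hypot(*(c[i]-near)))
    return (l==i),c[i],s[i]
E
python3 - <<'E'
from h import *
st=state(); print(T(st['ee_rot']).round(2))
S=cv2.imread('pics/scene0.png');D=cv2.imread('pics/side0.png');W=cv2.imread('pics/wrist0.png')
for im,pts in((S,[(275,169),(309,144),(239,201),(215,173),(206,215),(180,192)]),(D,[(269,237),(282,303),(247,185),(303,186),(252,158),(305,160),(303,195)]),(W,[(215,140),(180,10),(285,285)])):
    h=cv2.cvtColor(im,cv2.COLOR_BGR2HSV)
    print([(p,h[p[1],p[0]].tolist()) for p in pts])
cv2.imwrite('pics/sc.png',cv2.resize(S[120:270,110:370],None,fx=3,fy=3,interpolation=2))
cv2.imwrite('pics/sd.png',cv2.resize(D[110:345,120:370],None,fx=2.5,fy=2.5,interpolation=2))
E
```

```text
[[-0.  1. -0.]
 [ 0. -0. -1.]
 [-1. -0. -0.]]
[((275, 169), [150, 55, 14]), ((309, 144), [112, 219, 114]), ((239, 201), [13, 129, 89]), ((215, 173), [20, 73, 42]), ((206, 215), [21, 46, 128]), ((180, 192), [18, 112, 127])]
[((269, 237), [8, 61, 46]), ((282, 303), [115, 172, 117]), ((247, 185), [14, 129, 67]), ((303, 186), [12, 156, 88]), ((252, 158), [60, 55, 69]), ((305, 160), [19, 121, 99]), ((303, 195), [12, 175, 108])]
[((215, 140), [0, 0, 27]), ((180, 10), [113, 198, 152]), ((285, 285), [12, 135, 83])]
```

View pics/sc.png

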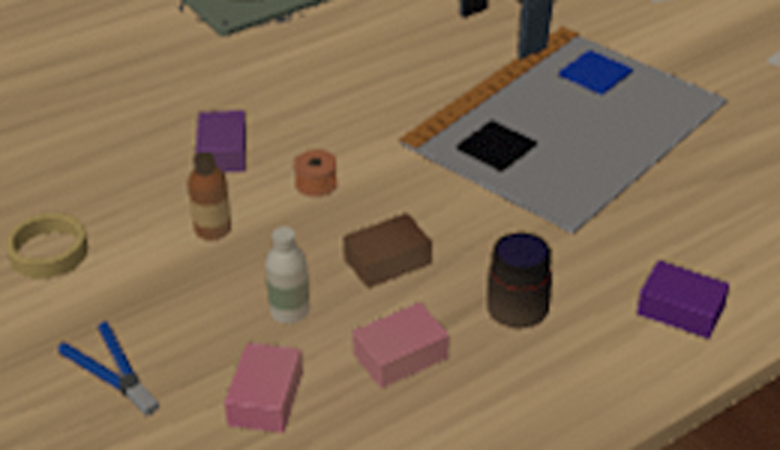

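View pics/sd.png

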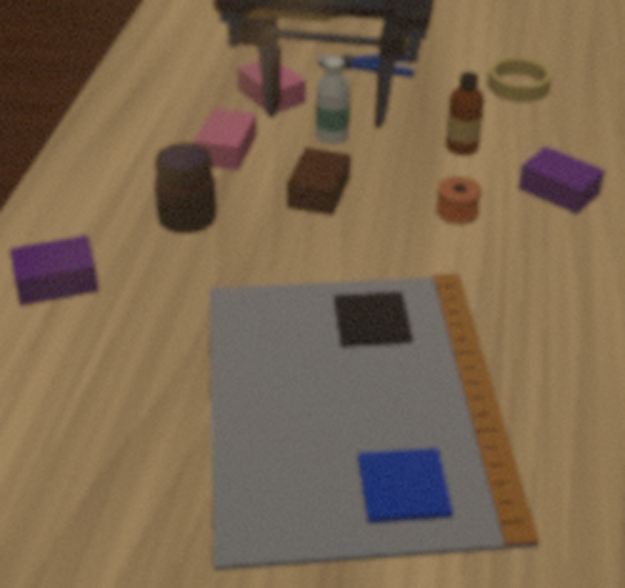

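```bash
cat > m.py <<'E'
from h import *
S=cv2.imread('pics/scene0.png');D=cv2.imread('pics/side0.png');W=cv2.imread('pics/wrist0.png')
hs,hd=[cv2.cvtColor(i,cv2.COLOR_BGR2HSV).astype(int) for i in(S,D)]
out={}
def quad(m): 
    c=max(cv2.findContours(m.astype(np.uint8),0,1)[0],key=cv2.contourArea)
    return cv2.approxPolyDP(c,0.06*cv2.arcLength(c,True),True)[:,0]
for n,h,bl,dk in(('scene',hs,(309,144),(275,169)),('side',hd,(282,303),(269,237))):
    for k,near in(('blue',bl),('dark',dk)):
        m=(abs(h[:,:,0]-113)<8)&(h[:,:,1]>140)&(h[:,:,2]>70) if k=='blue' else h[:,:,2]<62
        m,c,s=blob(m,near); p=onz(n,c,14)[0]; out[n,k]=p; print(n,k,c.round(1),s[4],p.round(1))
    d=out[n,'blue']-out[n,'dark']; print(n,'dist',np.hypot(*d[:2]),'board yaw',np.degrees(np.arctan2(-d[0],d[1])))
E
python3 m.py
python3 - <<'E'
from m import *
# rough object base positions
for nm,s,d,z in(('riser',(237,197),(248,175),35),('reel hub',(215,174),(303.5,185),32),('white cap',(204,198.5),(252.5,135),105),('amber cap',(178.5,174),(307,141),100),('lens top',(284,203),(193,171),80),('pink1',(244,228),(212,159),35),('pink2',(198,240),(229,138),35),('purple',(184,162),(346,178),35)):
    print(nm,onz('scene',s,z)[0].round(),onz('side',d,z)[0].round())
E
```

```text
scene blue [308.1 143.6] 188 [469.9 243.4  14. ]
scene dark [275.2 168.2] 243 [522.4  41.1  14. ]
scene dist 209.02345840922172 board yaw 14.528152364320375
side blue [281.2 303.7] 821 [467.7 251.9  14. ]
side dark [268.4 237.4] 528 [519.4  50.   14. ]
side dist 208.36017823123382 board yaw 14.370976633012932
scene blue [308.1 143.6] 188 [469.9 243.4  14. ]
scene dark [275.2 168.2] 243 [522.4  41.1  14. ]
scene dist 209.02345840922172 board yaw 14.528152364320375
side blue [281.2 303.7] 821 [467.7 251.9  14. ]
side dark [268.4 237.4] 528 [519.4  50.   14. ]
side dist 208.36017823123382 board yaw 14.370976633012932
riser [ 596. -173.   35.] [ 608. -184.   35.]
reel hub [ 448. -166.   32.] [ 448. -166.   32.]
white cap [ 614. -301.  105.] [ 613. -295.  105.]
amber cap [ 459. -304.  100.] [ 451. -297.  100.]
lens top [ 745. -101.   80.] [ 748. -110.   80.]
pink1 [ 726. -235.   35.] [ 729. -251.   35.]
pink2 [ 690. -371.   35.] [ 704. -389.   35.]
purple [ 328. -221.   35.] [ 329. -219.   35.]
```

```bash
python3 - <<'E' 
from h import *
W=cv2.imread('pics/wrist0.png');st=state()
g=W.max(2)
m,c,s=blob(g<60,(215,140)); print(c,s)
cc=max(cv2.findContours(m.astype(np.uint8),0,1)[0],key=cv2.contourArea)
q=cv2.approxPolyDP(cc,0.05*cv2.arcLength(cc,True),True)[:,0]; P=onz('wrist',q,14,st); print(q.tolist(),P.round(1).tolist(),P.mean(0), np.linalg.norm(np.roll(P,-1,0)-P,axis=1))
print(onz('wrist',[(347,158),(162,205),(178,202)],6,st).round(1).tolist())
c0=P.mean(0)
for n in('scene','side'): print(n,proj(n,c0))
E
```

```text
[216.35760027 139.3545669 ] [ 184  106   66   67 2967]
[[235, 106], [184, 121], [198, 172], [249, 158]] [[543.4, 86.9, 14.0], [478.5, 70.0, 14.0], [494.7, 4.2, 14.0], [560.4, 21.7, 14.0]] [519.27607086  45.70413002  14.        ] [67.0459366  67.73644339 67.97216634 67.41206291]
[[688.7, 22.1, 6.0], [439.3, -42.7, 6.0], [462.9, -38.3, 6.0]]
scene [[275.68825659 167.304398  ]]
side [[268.67460365 236.3011652 ]]
```

```bash
python3 -m handwheel '{"gripper":[0,0,0,0,0],"offset":[[-10,5,40],[-25,10,80],[-40,15,120],[-55,20,160],[-70,25,200]],"rot":[[0,0,0],[0,0,0],[0,0,0],[0,0,0],[0,0,0]]}' 
python3 -m handwheel '{"gripper":[0,0,0],"offset":[[0,0,40],[0,0,50],[0,0,50]],"rot":[[0,0,0],[0,0,0],[0,0,0]]}' 
python3 - <<'E'
from h import *
st=state();im=grab_frame('wrist');cv2.imwrite('pics/w1.png',im[:,:,::-1]);np.save('pics/w1.npy',np.r_[st['ee_pos'],st['ee_rot']]);print(st['ee_pos'],st['ee_rot'])
E
```

```text
time_s: 0.57
ee_pos: [599.1, -196.6, 282.5]
ee_rot: [-121.8, 90.0, 148.3]
force: [0.5, 1.2, -0.2]
gripper_width: 91.3
time_s: 0.82
ee_pos: [598.8, -248.0, 281.1]
ee_rot: [-85.2, 89.9, -175.4]
force: [0.7, 0.3, -0.9]
gripper_width: 91.5
[ 598.8388985  -247.96169619  281.07054208] [ -85.18196562   89.93032754 -175.42322921]
```

View pics/w1.png

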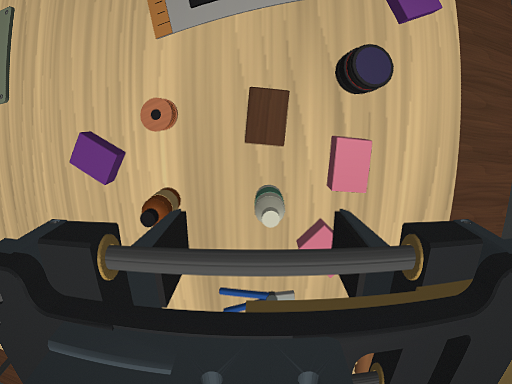

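```bash
cat > m1.py <<'E'
from h import *
import sys
W=cv2.imread('pics/w1.png');a=np.load('pics/w1.npy');st=dict(ee_pos=a[:3],ee_rot=a[3:])
h=cv2.cvtColor(W,cv2.COLOR_BGR2HSV).astype(int)
for p in[(266,115),(170,115),(271,219),(150,217),(250,140),(148,105)]: print(p,h[p[1],p[0]])
m,c,s=blob((h[:,:,0]<16)&(h[:,:,1]>90)&(h[:,:,2]<110),(267,117),200)
cc=max(cv2.findContours(m.astype(np.uint8),0,1)[0],key=cv2.contourArea)
print('riser',c,s,cv2.minAreaRect(cc)); q=cv2.approxPolyDP(cc,0.05*cv2.arcLength(cc,True),True)[:,0]
P=onz('wrist',q,35,st);print(q.tolist(),P.round(1).tolist(),P.mean(0));print(np.linalg.norm(np.roll(P,-1,0)-P,axis=1))
for n,near,z in(('reel',(157,114),32),('amber',(150,217),100)):
    m,c,s=blob(h[:,:,2]<60,near,15);print(n,c,s,onz('wrist',c,z,st))
m,c,s=blob((h[:,:,2]>150)&(h[:,:,1]<60),(271,219),15);print('white',c,s,onz('wrist',c,105,st))
E
python3 m1.py; python3 - <<'E'
import cv2
cv2.imwrite('pics/w1z.png',cv2.resize(cv2.imread('pics/w1.png')[60:260,60:320],None,fx=3,fy=3,interpolation=2))
E
```

```text
(266, 115) [ 11 132  77]
(170, 115) [ 10 146 173]
(271, 219) [ 29  29 201]
(150, 217) [135  16  32]
(250, 140) [ 13 142  77]
(148, 105) [ 10 146 157]
riser [266.37189336 115.99864437] [ 245   87   44   59 2213] ((266.4549560546875, 115.99591064453125), (39.65465545654297, 56.041622161865234), 5.19442892074585)
[[250, 87], [245, 142], [283, 145], [288, 91]] [[585.1, -132.4, 35.0], [577.6, -209.7, 35.0], [630.9, -214.1, 35.0], [637.6, -137.9, 35.0]] [ 607.76610368 -173.53462905   35.        ]
[77.64344488 53.43711499 76.44889554 52.78902292]
reel [155.37333333 114.25333333] [151 110  10  10  75] [[ 446.73934944 -165.50250981   32.        ]]
amber [149.09126984 217.26587302] [140 208  19  19 252] [[ 452.63906763 -299.13535627  100.        ]]
white [271.11       217.96333333] [256 210  29  18 300] [[ 611.96714698 -297.4107008   105.        ]]
```

View pics/w1z.png

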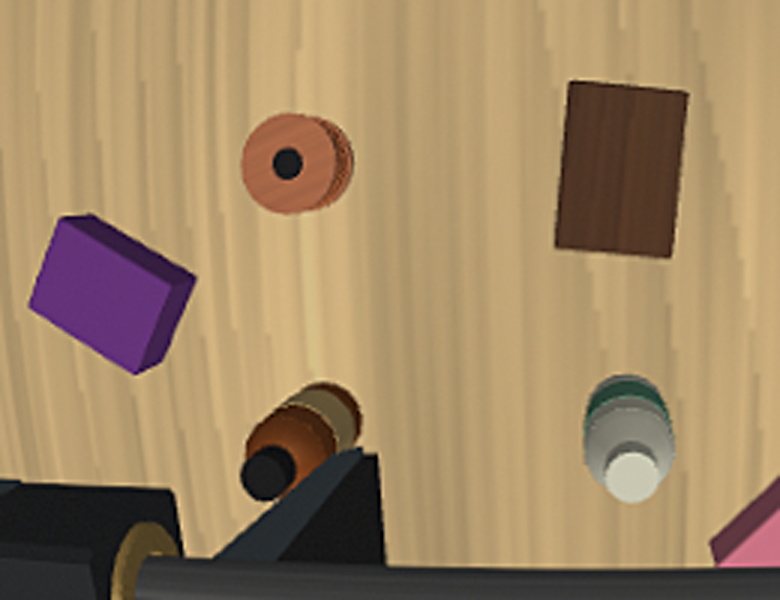

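```bash
cat >> h.py <<'E'
def go(x,y,z,yaw):
    "tool-frame offset + rot to a pointing-down pose with jaws (tool y) along yaw; from measured pose"
    st=state();R=T(st['ee_rot']);a=np.radians(yaw)
    G=np.array([[0,np.cos(a),np.sin(a)],[0,np.sin(a),-np.cos(a)],[-1,0,0]])
    print('t',round(st['time_s'],2),'pos',st['ee_pos'].round(1),'yaw',np.degrees(np.arctan2(R[1,1],R[0,1])).round(2),'tilt',np.round(R[2],3),'F',st['force'].round(1),'w',round(st['gripper_width'],1))
    print('off',(R.T@(np.array([x,y,z])-st['ee_pos'])).round(1),'rot',Ro.from_matrix(R.T@G).as_rotvec(degrees=True).round(2))
E
python3 -c "
from h import *
go(607.8,-173.5,60,-5.3);go(607.8,-173.5,60,-5.3)"
```

```text
t 0.87 pos [ 598.9 -245.6  281.1] yaw -0.13 tilt [-1.    -0.002 -0.002] F [-0.8  0.2 -1.1] w 91.1
off [221.2   9.1 -71.8] rot [ 5.17 -0.08  0.09]
t 0.87 pos [ 598.9 -245.6  281.1] yaw -0.13 tilt [-1.    -0.002 -0.002] F [-0.8  0.2 -1.1] w 91.1
off [221.2   9.1 -71.8] rot [ 5.17 -0.08  0.09]
```

```bash
python3 -m handwheel '{"gripper":[0,0,0,0,0],"offset":[[20,4,-30],[60,9,-60],[100,9,-72],[140,9,-72],[165,9,-72]],"rot":[[2,0,0],[5,0,0],[5,0,0],[5,0,0],[5,0,0]]}' 
python3 -m handwheel '{"gripper":[0,0],"offset":[[0,0,0],[0,0,0]],"rot":[[0,0,0],[0,0,0]]}' 
python3 - <<'E'
from h import *
go(607.8,-173.5,60,-5.3)
st=state();im=grab_frame('wrist');cv2.imwrite('pics/w2.png',im[:,:,::-1]);np.save('pics/w2.npy',np.r_[st['ee_pos'],st['ee_rot']]);
go(607.8,-173.5,60,-5.3)
E
```

```text
time_s: 1.28
ee_pos: [606.6, -168.6, 114.1]
ee_rot: [-117.0, 89.8, 148.3]
force: [0.5, -0.3, -0.2]
gripper_width: 91.4
time_s: 1.45
ee_pos: [607.5, -170.8, 116.0]
ee_rot: [-109.1, 89.8, 156.0]
force: [0.2, -0.8, 1.0]
gripper_width: 91.6
t 1.45 pos [ 607.5 -170.8  116. ] yaw -4.89 tilt [-1.    -0.004 -0.001] F [ 0.2 -0.8  1. ] w 91.6
off [56.   0.8  2.7] rot [ 0.41 -0.07  0.22]
t 1.5 pos [ 609.2 -171.9  118.3] yaw -4.92 tilt [-1.     0.001 -0.   ] F [-0.2  0.   0. ] w 91.3
off [58.3 -1.3  1.8] rot [ 0.38 -0.01 -0.07]
```

View pics/w2.png

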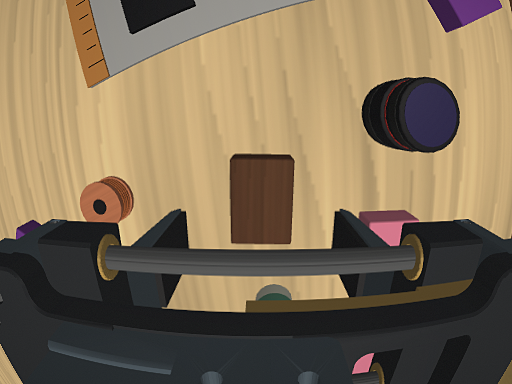

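```bash
cat > m2.py <<'E'
from h import *
import sys
f=sys.argv[1]
W=cv2.imread(f'pics/{f}.png');a=np.load(f'pics/{f}.npy');st=dict(ee_pos=a[:3],ee_rot=a[3:])
h=cv2.cvtColor(W,cv2.COLOR_BGR2HSV).astype(int)
print(h[150:165,262].tolist())
m,c,s=blob((h[:,:,0]<16)&(h[:,:,1]>90)&(h[:,:,2]<110),(262,200),200)
print(s)
cc=max(cv2.findContours(m.astype(np.uint8),0,1)[0],key=cv2.contourArea)
q=cv2.approxPolyDP(cc,0.03*cv2.arcLength(cc,True),True)[:,0];P=onz('wrist',q,35,st);print(q.tolist(),P.round(1).tolist(),P.mean(0))
E
python3 m2.py w2
```

```text
[[19, 99, 183], [19, 98, 185], [18, 97, 192], [18, 99, 170], [16, 104, 81], [8, 138, 37], [10, 130, 45], [10, 122, 46], [11, 130, 53], [11, 137, 67], [12, 138, 83], [12, 135, 83], [11, 132, 83], [12, 135, 83], [12, 137, 82]]
[ 230  154   64   90 5501]
[[235, 154], [231, 241], [289, 243], [293, 159]] [[589.0, -128.0, 35.0], [576.8, -207.3, 35.0], [630.1, -213.8, 35.0], [638.0, -136.4, 35.0]] [ 608.48041146 -171.34433383   35.        ]
```

```bash
python3 - <<'E'
from h import *
a=np.load('pics/w2.npy');st=dict(ee_pos=a[:3],ee_rot=a[3:])
P=onz('wrist',[(230,159),(230.5,243.5),(292,243.5),(294.5,159)],35,st);print(P.round(1),P.mean(0))
E
```

```text
[[ 584.3 -131.9   35. ]
 [ 576.  -209.7   35. ]
 [ 632.8 -214.5   35. ]
 [ 639.3 -136.5   35. ]] [ 608.12485356 -173.15964107   35.        ]
```

```bash
python3 -m handwheel '{"gripper":[0,0,0,0,0],"offset":[[40,0,2],[80,0,2],[104,0,2],[110,0,2],[110,0,2]],"rot":[[0.4,0,0],[0.4,0,0],[0.4,0,0],[0.4,0,0],[0.4,0,0]]}' 
python3 -c "
from h import *
go(608,-173.3,6,-5.3)"
```

```text
time_s: 1.92
ee_pos: [609.0, -175.0, 7.8]
ee_rot: [91.5, 90.0, -4.0]
force: [0.4, -0.5, 0.7]
gripper_width: 91.6
t 1.92 pos [ 609.  -175.     7.8] yaw -5.4 tilt [-1.     0.001 -0.   ] F [ 0.4 -0.5  0.7] w 91.6
off [ 1.8 -1.1 -1.6] rot [-0.1  -0.   -0.05]
```

```bash
python3 -m handwheel '{"gripper":[0.5,0.5,0.5,0.5,0.5],"offset":[[2,0,0],[2,0,0],[2,0,0],[2,0,0],[2,0,0]],"rot":[[0,0,0],[0,0,0],[0,0,0],[0,0,0],[0,0,0]]}' 25
python3 -m handwheel '{"gripper":[0.5,0.5],"offset":[[0,0,0],[0,0,0]],"rot":[[0,0,0],[0,0,0]]}' 25
```

```text
time_s: 2.33
ee_pos: [608.9, -175.2, 6.3]
ee_rot: [79.3, 89.9, -16.1]
force: [-1.0, -0.6, 0.1]
gripper_width: 60.5
time_s: 2.5
ee_pos: [608.5, -175.1, 5.9]
ee_rot: [76.6, 89.9, -18.8]
force: [-0.3, -1.0, 4.9]
gripper_width: 55.8
```

```bash
python3 -c "
from h import *
go(510,45,214,14.5)"
```

```text
t 2.5 pos [ 608.5 -175.1    5.9] yaw -5.4 tilt [-1.     0.001  0.   ] F [-0.3 -1.   4.9] w 55.8
off [-208.2 -118.6 -209.8] rot [-19.9    0.02  -0.06]
```

```bash
python3 -m handwheel '{"gripper":[0.5,0.5,0.5,0.5,0.5],"offset":[[-20,0,0],[-60,0,0],[-96,-8,-14],[-130,-20,-36],[-160,-36,-62]],"rot":[[0,0,0],[0,0,0],[-4,0,0],[-10,0,0],[-15,0,0]]}' 25
python3 -c "
from h import *
go(510,45,214,14.5)"
```

```text
time_s: 2.92
ee_pos: [579.3, -111.3, 165.8]
ee_rot: [66.1, 89.9, -14.1]
force: [0.4, 2.3, -1.1]
gripper_width: 56.0
t 2.92 pos [ 579.3 -111.3  165.8] yaw 9.77 tilt [-1.     0.002  0.001] F [ 0.4  2.3 -1.1] w 56.0
off [ -48.4  -41.7 -165.7] rot [-4.73  0.06 -0.12]
```

```bash
python3 -m handwheel '{"gripper":[0.5,0.5,0.5,0.5,0.5],"offset":[[-15,-10,-36],[-30,-20,-72],[-42,-30,-108],[-48,-38,-142],[-48,-42,-166]],"rot":[[-2,0,0],[-4.7,0,0],[-4.7,0,0],[-4.7,0,0],[-4.7,0,0]]}' 25
python3 -m handwheel '{"gripper":[0.5,0.5],"offset":[[0,0,0],[0,0,0]],"rot":[[0,0,0],[0,0,0]]}' 25
python3 - <<'E'
from h import *
go(510,45,214,14.5)
st=state();im=grab_frame('wrist');cv2.imwrite('pics/w3.png',im[:,:,::-1]);s2=state();np.save('pics/w3.npy',np.r_[(st['ee_pos']+s2['ee_pos'])/2,st['ee_rot']])
go(510,45,214,14.5)
E
```

```text
time_s: 3.33
ee_pos: [508.5, 48.0, 213.5]
ee_rot: [102.2, 89.9, 26.5]
force: [1.0, 0.2, -1.0]
gripper_width: 55.9
time_s: 3.5
ee_pos: [509.1, 46.5, 211.9]
ee_rot: [10.7, 90.0, -64.8]
force: [0.3, 0.0, -1.4]
gripper_width: 55.8
t 3.5 pos [509.1  46.5 211.9] yaw 14.45 tilt [-1.  0.  0.] F [ 0.3  0.  -1.4] w 55.8
off [-2.1  0.5  1.7] rot [-0.05  0.03 -0.01]
t 3.55 pos [509.6  45.7 211.7] yaw 14.36 tilt [-1.    -0.     0.001] F [-0.4  0.  -0.8] w 55.8
off [-2.3  0.3  0.8] rot [-0.14  0.04  0.01]
```

View pics/w3.png

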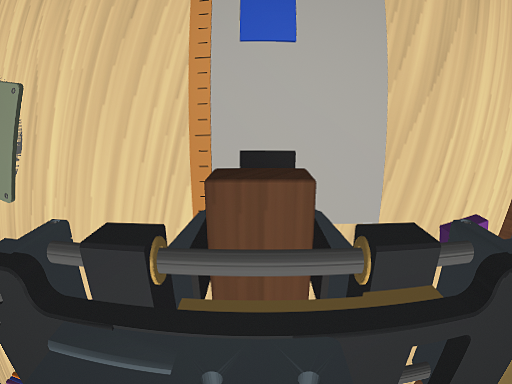

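```bash
python3 - <<'E'
from h import *
a=np.load('pics/w3.npy');st=dict(ee_pos=a[:3],ee_rot=a[3:])
W=cv2.imread('pics/w3.png')
for r in(30,155): print(r,W[r,232:246].max(1).tolist() if r>100 else W[r,234:246].tolist(), W[r,288:302].tolist() )
print(W[34:48,268].tolist()); print(W[145:158,268].max(1).tolist())
P=onz('wrist',[(240,41),(296.5,41),(240,150.5),(295.5,150.5)],14,st);print(P.round(1),P.mean(0))
b=P[:2].mean(0)-P[2:].mean(0);print('gap',np.hypot(*b[:2]),'yaw',np.degrees(np.arctan2(-b[0],b[1])))
E
```

```text
30 [[157, 163, 165], [157, 163, 164], [157, 163, 165], [157, 164, 165], [156, 167, 171], [157, 165, 170], [171, 57, 17], [184, 78, 39], [183, 80, 45], [182, 79, 42], [183, 81, 44], [182, 81, 44]] [[184, 83, 46], [184, 83, 46], [184, 82, 45], [184, 83, 46], [184, 82, 45], [184, 82, 45], [185, 81, 42], [194, 74, 32], [137, 137, 137], [158, 171, 175], [157, 164, 166], [157, 164, 166], [157, 163, 165], [157, 163, 165]]
155 [168, 169, 169, 169, 169, 170, 179, 140, 37, 29, 33, 34, 34, 35] [[38, 38, 38], [40, 38, 38], [37, 37, 37], [39, 38, 38], [39, 38, 37], [37, 36, 36], [28, 27, 27], [79, 82, 82], [176, 183, 186], [163, 170, 172], [161, 167, 169], [161, 167, 169], [161, 167, 169], [161, 167, 170]]
[[184, 82, 45], [183, 82, 46], [183, 82, 45], [184, 82, 44], [187, 84, 47], [189, 81, 43], [138, 43, 9], [141, 123, 120], [160, 174, 178], [159, 166, 169], [158, 165, 167], [158, 164, 167], [158, 164, 166], [158, 164, 167]]
[168, 169, 169, 172, 182, 113, 31, 34, 36, 36, 38, 35, 36]
[[443.  204.2  14. ]
 [510.1 222.3  14. ]
 [477.3  70.3  14. ]
 [544.2  87.7  14. ]] [493.65214011 146.11948319  14.        ]
gap 138.51698881110403 yaw 14.282573823109455
```

```bash
python3 - <<'E'
from h import *
a=np.load('pics/w3.npy');st=dict(ee_pos=a[:3],ee_rot=a[3:])
W=cv2.imread('pics/w3.png'); print(W[160:190:1,262].max(1).tolist());print(W[200,195:215].max(1).tolist(),W[200,308:325].max(1).tolist())
R=T(a[3:])
for p in[(206,181),(314,181),(262,181)]: print((R.T@(onz('wrist',p,a[2]+29.5,st)[0]-a[:3])).round(1))
E
```

```text
[36, 37, 36, 36, 35, 35, 35, 35, 52, 52, 54, 52, 50, 52, 54, 51, 53, 53, 47, 61, 70, 79, 86, 96, 93, 93, 93, 92, 93, 93]
[191, 190, 191, 191, 191, 190, 190, 190, 194, 209, 87, 75, 84, 88, 88, 87, 87, 85, 84, 85] [94, 93, 95, 94, 95, 85, 76, 121, 180, 171, 170, 170, 169, 169, 170, 170, 169]
[-29.5 -26.9 -41.3]
[-29.5  26.  -41.4]
[-29.5   0.5 -41.3]
```

```bash
python3 -c "
from h import *
go(494.2,144.8,40,14.4)"
```

```text
t 3.55 pos [509.6  45.7 211.7] yaw 14.36 tilt [-1.    -0.     0.001] F [-0.4  0.  -0.8] w 55.8
off [ 171.7    9.7 -100. ] rot [-0.04  0.04  0.01]
```

```bash
python3 -m handwheel '{"gripper":[0.5,0.5,0.5,0.5,0.5],"offset":[[12,4,-38],[38,8,-70],[72,9.5,-92],[110,9.5,-100],[150,9.5,-100]],"rot":[[0,0,0],[0,0,0],[0,0,0],[0,0,0],[0,0,0]]}' 25
python3 -m handwheel '{"gripper":[0.5,0.5,0.5],"offset":[[20,0,0],[22,0,0],[22,0,0]],"rot":[[0,0,0],[0,0,0],[0,0,0]]}' 25
python3 -c "
from h import *
go(494.2,144.8,12,14.4);grab_frame('side');go(494.2,144.8,12,14.4)"
```

```text
time_s: 3.97
ee_pos: [495.1, 145.8, 60.8]
ee_rot: [94.1, 89.9, 18.4]
force: [1.1, -0.6, -0.3]
gripper_width: 55.5
time_s: 4.22
ee_pos: [494.1, 143.8, 38.6]
ee_rot: [-84.7, 89.8, -160.4]
force: [0.7, -0.4, -1.7]
gripper_width: 55.9
t 4.22 pos [494.1 143.8  38.6] yaw 14.22 tilt [-1.    -0.003  0.   ] F [ 0.7 -0.4 -1.7] w 55.9
off [26.6  0.4 -0.9] rot [-0.18  0.02  0.18]
t 4.27 pos [495.4 144.3  40.2] yaw 14.22 tilt [-1.     0.001  0.   ] F [ 0.9 -0.1 -0.9] w 56.0
off [28.2 -1.  -0.8] rot [-0.18  0.01 -0.04]
```

```bash
python3 -m handwheel '{"gripper":[0.5,0.5,0.5,0.5],"offset":[[15,-0.3,-0.8],[24,-0.3,-0.8],[26.5,-0.3,-0.8],[26.5,-0.3,-0.8]],"rot":[[-0.2,0,0],[-0.2,0,0],[-0.2,0,0],[-0.2,0,0]]}' 25
python3 -c "
from h import *
go(494.2,144.8,12,14.4);grab_frame('side');go(494.2,144.8,12,14.4)"
```

```text
time_s: 4.6
ee_pos: [494.0, 145.4, 13.8]
ee_rot: [81.7, 90.0, 6.2]
force: [0.4, -0.7, -1.6]
gripper_width: 55.8
t 4.6 pos [494.  145.4  13.8] yaw 14.47 tilt [-1.     0.001  0.   ] F [ 0.4 -0.7 -1.6] w 55.8
off [1.8 0.  0.6] rot [ 0.07  0.   -0.03]
t 4.65 pos [494.3 145.6  14.1] yaw 14.48 tilt [-1.     0.001  0.   ] F [-0.2 -0.2 -0.6] w 56.2
off [ 2.1 -0.3  0.7] rot [ 0.08  0.   -0.07]
```

Still slightly above; lower until contact.

```bash
python3 -m handwheel '{"gripper":[0.5,0.5,0.5],"offset":[[1,0,0.5],[2,0,0.5],[2,0,0.5]],"rot":[[0,0,0],[0,0,0],[0,0,0]]}' 25
python3 -m handwheel '{"gripper":[0.5,0.5],"offset":[[0.5,0,0],[0.5,0,0]],"rot":[[0,0,0],[0,0,0]]}' 25
```

```text
time_s: 4.9
ee_pos: [494.4, 145.3, 11.9]
ee_rot: [86.1, 89.9, 10.6]
force: [-0.1, 0.4, -0.2]
gripper_width: 55.7
time_s: 5.07
ee_pos: [494.4, 145.2, 11.9]
ee_rot: [83.5, 89.9, 8.0]
force: [-0.8, -1.9, 5.3]
gripper_width: 56.0
```

```bash
python3 -m handwheel '{"gripper":[0,0,0,0,0],"offset":[[-0.5,0,0],[-0.5,0,0],[-0.5,0,0],[-0.5,0,0],[-0.5,0,0]],"rot":[[0,0,0],[0,0,0],[0,0,0],[0,0,0],[0,0,0]]}'
python3 -m handwheel '{"gripper":[0,0,0,0,0],"offset":[[-25,0,0],[-65,0,5],[-105,0,25],[-140,-8,60],[-170,-15,80]],"rot":[[0,0,0],[0,0,0],[0,0,0],[0,0,0],[0,0,0]]}'
python3 -m handwheel '{"gripper":[0,0],"offset":[[0,0,0],[0,0,0]],"rot":[[0,0,0],[0,0,0]]}'
python3 - <<'E'
from h import *
go(448,-166,60,14.4)
st=state();im=grab_frame('wrist');cv2.imwrite('pics/w4.png',im[:,:,::-1]);s2=state();np.save('pics/w4.npy',np.r_[(st['ee_pos']+s2['ee_pos'])/2,st['ee_rot']])
go(448,-166,60,14.4)
E
```

```text
time_s: 5.48
ee_pos: [493.7, 145.2, 11.3]
ee_rot: [-79.9, 90.0, -155.4]
force: [0.3, 0.2, -0.4]
gripper_width: 86.5
time_s: 5.9
ee_pos: [499.5, 66.9, 177.8]
ee_rot: [23.4, 90.0, -52.0]
force: [-0.0, 0.8, -0.1]
gripper_width: 91.2
time_s: 6.07
ee_pos: [500.6, 67.0, 178.3]
ee_rot: [83.7, 89.7, 8.1]
force: [-0.3, 0.1, -1.2]
gripper_width: 90.9
t 6.07 pos [500.6  67.  178.3] yaw 14.36 tilt [-1.     0.005  0.001] F [-0.3  0.1 -1.2] w 90.9
off [ 117.9 -109.3  212.6] rot [-0.04  0.03 -0.27]
t 6.12 pos [499.4  67.6 176.6] yaw 14.43 tilt [-1.     0.001 -0.   ] F [-1.2 -0.2 -0. ] w 91.3
off [ 116.4 -108.   213.4] rot [ 0.03 -0.01 -0.05]
```

View pics/w4.png

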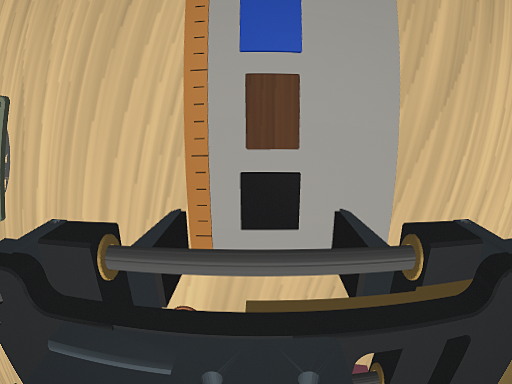

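```bash
python3 - <<'E'
from h import *
a=np.load('pics/w4.npy');st=dict(ee_pos=a[:3],ee_rot=a[3:])
W=cv2.imread('pics/w4.png');h=cv2.cvtColor(W,cv2.COLOR_BGR2HSV).astype(int)
def ext(m,near):
    m,c,s=blob(m,near,200);cc=max(cv2.findContours(m.astype(np.uint8),0,1)[0],key=cv2.contourArea)
    return cv2.approxPolyDP(cc,0.04*cv2.arcLength(cc,True),True)[:,0],s
q,s=ext((h[:,:,0]<16)&(h[:,:,1]>90)&(h[:,:,2]<110),(272,110));print(q.tolist(),s)
P=onz('wrist',q,41,st);print('riser',P.round(1).tolist(),P.mean(0).round(1))
for i in range(len(P)):
    d=P[(i+1)%len(P)]-P[i];print(np.linalg.norm(d).round(1),np.degrees(np.arctan2(d[1],d[0])).round(1))
qd,s=ext(h[:,:,2]<60,(270,200));print(qd.tolist());Pd=onz('wrist',qd,14,st);print('dark',Pd.mean(0).round(1),Pd.round(1).tolist())
qb,s=ext((abs(h[:,:,0]-113)<9)&(h[:,:,1]>140)&(h[:,:,2]>70),(270,25));print(qb.tolist());Pb=onz('wrist',qb,14,st);print(Pb.round(1).tolist())
E
```

```text
[[246, 74], [247, 148], [297, 148], [298, 75]] [ 246   74   54   75 3977]
riser [[457.3, 177.7, 41.0], [477.2, 103.4, 41.0], [527.4, 116.5, 41.0], [508.8, 190.5, 41.0]] [492.7 147.   41. ]
76.9 -75.0
51.9 14.6
76.3 104.1
53.1 -166.1
[[241, 172], [242, 229], [298, 228], [298, 172]]
dark [517.7  47.   14. ] [[476.9, 72.1, 14.0], [494.2, 4.8, 14.0], [559.5, 22.6, 14.0], [540.2, 88.4, 14.0]]
[[240, 0], [240, 51], [300, 52], [300, 0]]
[[425.8, 267.2, 14.0], [442.1, 205.7, 14.0], [506.9, 222.0, 14.0], [491.7, 285.4, 14.0]]
```

```bash
python3 -m handwheel '{"gripper":[0,0,0,0,0],"offset":[[0,-18,36],[0,-36,72],[0,-54,108],[10,-72,144],[25,-90,178]],"rot":[[0,0,0],[0,0,0],[0,0,0],[0,0,0],[0,0,0]]}'
python3 -m handwheel '{"gripper":[0,0,0,0],"offset":[[25,-12,25],[50,-18,34],[60,-18,34],[60,-18,34]],"rot":[[0,0,0],[0,0,0],[0,0,0],[0,0,0]]}'
python3 - <<'E'
from h import *
go(447.3,-165.8,60,14.4)
st=state();im=grab_frame('wrist');cv2.imwrite('pics/w5.png',im[:,:,::-1]);s2=state();np.save('pics/w5.npy',np.r_[(st['ee_pos']+s2['ee_pos'])/2,st['ee_rot']])
go(447.3,-165.8,60,14.4)
E
```

```text
time_s: 6.53
ee_pos: [456.7, -127.9, 150.5]
ee_rot: [106.9, 90.0, 31.5]
force: [1.5, 0.2, -0.5]
gripper_width: 91.4
time_s: 6.87
ee_pos: [444.8, -163.3, 87.2]
ee_rot: [-127.8, 89.4, 156.7]
force: [-0.5, -0.4, -0.1]
gripper_width: 90.9
t 6.87 pos [ 444.8 -163.3   87.2] yaw 14.45 tilt [-1.    -0.008 -0.006] F [-0.5 -0.4 -0.1] w 90.9
off [27.2  2.   3.2] rot [ 0.05 -0.35  0.45]
t 6.92 pos [ 446.3 -163.4   88.9] yaw 14.5 tilt [-1.    -0.005 -0.004] F [0.6 0.3 0.1] w 91.4
off [28.9  0.5  2.7] rot [ 0.1  -0.23  0.28]
```

View pics/w5.png

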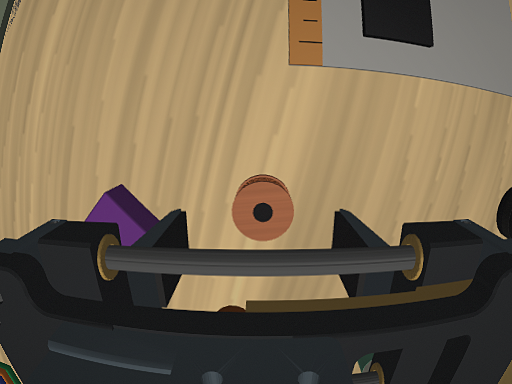

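```bash
python3 - <<'E'
from h import *
a=np.load('pics/w5.npy');st=dict(ee_pos=a[:3],ee_rot=a[3:])
print(onz('wrist',[(263,212)],32,st)); P=onz('wrist',[(120,184),(160,225),(165,240)],35,st);print(P.round(1))
R=T(a[3:]);print(((P-a[:3])@R).round(1)) 
go(447.3,-165.8,10,14.4)
E
```

```text
[[ 447.66821687 -164.96233768   32.        ]]
[[ 326.  -171.5   35. ]
 [ 367.2 -197.4   35. ]
 [ 373.5 -209.7   35. ]]
[[  54.1 -117.4  -21.6]
 [  53.6  -84.    13.7]
 [  53.5  -80.9   27.2]]
t 6.92 pos [ 446.3 -163.4   88.9] yaw 14.5 tilt [-1.    -0.005 -0.004] F [0.6 0.3 0.1] w 91.4
off [78.9  0.7  2.9] rot [ 0.1  -0.23  0.28]
```

```bash
python3 -m handwheel '{"gripper":[0,0,0,0,0],"offset":[[38,0.8,2],[70,0.8,2],[80,0.8,2],[82,0.8,2],[82,0.8,2]],"rot":[[0,0,0],[0,0,0],[0,0,0],[0,0,0],[0,0,0]]}'
python3 -c "
from h import *
go(447.5,-165.3,6,14.4)"
```

```text
time_s: 7.33
ee_pos: [449.7, -165.5, 9.2]
ee_rot: [-136.0, 90.0, 148.6]
force: [0.3, -1.1, 0.5]
gripper_width: 91.0
t 7.33 pos [ 449.7 -165.5    9.2] yaw 14.58 tilt [-1.    -0.    -0.001] F [ 0.3 -1.1  0.5] w 91.0
off [ 3.2 -2.1 -0.7] rot [ 0.18 -0.03  0.03]
```

```bash
python3 -m handwheel '{"gripper":[0.6,0.6,0.6,0.6,0.6],"offset":[[3,-1.5,0],[3,-1.5,0],[3,-1.5,0],[3,-1.5,0],[3,-1.5,0]],"rot":[[0,0,0],[0,0,0],[0,0,0],[0,0,0],[0,0,0]]}' 25
python3 -m handwheel '{"gripper":[0.6,0.6,0.6],"offset":[[0,0,0],[0,0,0],[0,0,0]],"rot":[[0,0,0],[0,0,0],[0,0,0]]}' 25
python3 -c "
from h import *
go(447.5,-165.3,6,14.4)"
```

```text
time_s: 7.75
ee_pos: [448.3, -166.8, 7.1]
ee_rot: [55.9, 89.9, -19.6]
force: [-0.2, -0.4, 1.0]
gripper_width: 60.9
time_s: 8.0
ee_pos: [447.9, -166.7, 6.7]
ee_rot: [53.9, 90.0, -21.6]
force: [-1.8, -0.6, 2.9]
gripper_width: 48.7
t 8.0 pos [ 447.9 -166.7    6.7] yaw 14.5 tilt [-1.  0.  0.] F [-1.8 -0.6  2.9] w 48.7
off [ 0.7 -0.1 -1.5] rot [ 0.1   0.01 -0.02]
```

```bash
python3 -m handwheel '{"gripper":[0.6,0.6,0.6,0.6,0.6],"offset":[[-25,0,0],[-60,0,0],[-95,0,0],[-118,5,-28],[-130,14,-66]],"rot":[[0,0,0],[0,0,0],[0,0,0],[0,0,0],[0,0,0]]}' 25
python3 - <<'E'
from h import *
go(493.3,145.2,120,14.4)
E
```

```text
time_s: 8.42
ee_pos: [446.8, -100.8, 139.5]
ee_rot: [55.9, 89.6, -19.9]
force: [0.6, 0.8, -1.6]
gripper_width: 48.6
t 8.42 pos [ 446.8 -100.8  139.5] yaw 14.25 tilt [-1.     0.005  0.004] F [ 0.6  0.8 -1.6] w 48.6
off [  19.2  105.5 -227. ] rot [-0.15  0.21 -0.31]
```

```bash
python3 -m handwheel '{"gripper":[0.6,0.6,0.6,0.6,0.6],"offset":[[0,16,-37],[0,32,-74],[0,48,-111],[0,64,-148],[5,82,-184]],"rot":[[0,0,0],[0,0,0],[0,0,0],[0,0,0],[0,0,0]]}' 25
python3 -m handwheel '{"gripper":[0.6,0.6,0.6],"offset":[[8,18,-30],[14,23,-43],[14,23,-43]],"rot":[[0,0,0],[0,0,0],[0,0,0]]}' 25
python3 - <<'E'
from h import *
go(493.3,145.2,120,14.4)
st=state();im=grab_frame('wrist');cv2.imwrite('pics/w6.png',im[:,:,::-1]);s2=state();np.save('pics/w6.npy',np.r_[(st['ee_pos']+s2['ee_pos'])/2,st['ee_rot']])
go(493.3,145.2,120,14.4)
E
```

```text
time_s: 8.83
ee_pos: [478.0, 101.4, 131.9]
ee_rot: [80.5, 89.9, 5.0]
force: [0.5, -1.0, -1.4]
gripper_width: 48.7
time_s: 9.08
ee_pos: [489.2, 149.7, 115.8]
ee_rot: [-110.7, 89.9, 174.0]
force: [-0.6, -0.1, -1.5]
gripper_width: 48.7
t 9.08 pos [489.2 149.7 115.8] yaw 14.72 tilt [-1.    -0.002 -0.001] F [-0.6 -0.1 -1.5] w 48.7
off [-4.2  2.8  5.4] rot [ 0.32 -0.05  0.13]
t 9.13 pos [488.8 147.8 116.3] yaw 14.67 tilt [-1.    -0.003  0.   ] F [ 0.5 -0.6 -1.7] w 48.9
off [-3.7  3.6  3.7] rot [0.27 0.02 0.16]
```

View pics/w6.png

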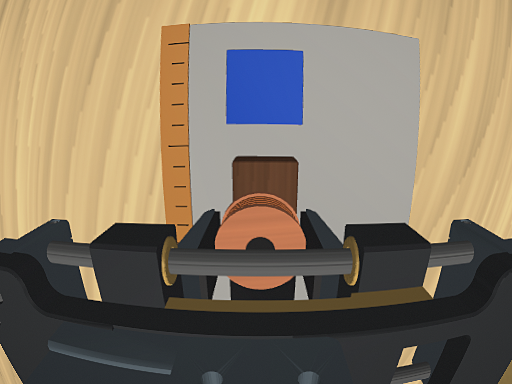

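```bash
python3 - <<'E'
from h import *
a=np.load('pics/w6.npy');st=dict(ee_pos=a[:3],ee_rot=a[3:]);R=T(a[3:])
W=cv2.imread('pics/w6.png');h=cv2.cvtColor(W,cv2.COLOR_BGR2HSV).astype(int)
m=(abs(h[:,:,0]-113)<9)&(h[:,:,1]>140)&(h[:,:,2]>70)
m,c,s=blob(m,(265,87),200);cc=max(cv2.findContours(m.astype(np.uint8),0,1)[0],key=cv2.contourArea)
q=cv2.approxPolyDP(cc,0.04*cv2.arcLength(cc,True),True)[:,0];P=onz('wrist',q,14,st);print(q.tolist(),P.round(1).tolist(),P.mean(0),onz('wrist',c,14,st))
# reel rim, visible circle pts at top height
P=onz('wrist',[(215.5,243),(306,243),(261,289.5),(260,205.5)],a[2]+25.5,st);print(((P-a[:3])@R).round(1))
P=onz('wrist',[(232.5,162),(298,162)],41,st);print('riser +y edge',P.round(1),P.mean(0).round(1))
P=onz('wrist',[(248,283),(261,237),(274,283)],a[2]+25.5,st)
E
python3 -c "
import cv2
cv2.imwrite('pics/w6z.png',cv2.resize(cv2.imread('pics/w6.png')[150:310,190:330],None,fx=4,fy=4,interpolation=2)[:600])"
```

```text
[[227, 50], [227, 123], [301, 124], [302, 51]] [[424.9, 272.4, 14.0], [442.2, 206.3, 14.0], [507.8, 222.7, 14.0], [491.1, 289.2, 14.0]] [466.47696912 247.64954393  14.        ] [[466.63751505 247.12708337  14.        ]]
[[-25.4 -24.3  -6.5]
 [-25.5  24.3  -6.6]
 [-25.5   0.2  22.7]
 [-25.5  -0.4 -27.7]]
riser +y edge [[457.3 176.9  41. ]
 [510.3 190.9  41. ]] [483.8 183.9  41. ]
```

View pics/w6z.png

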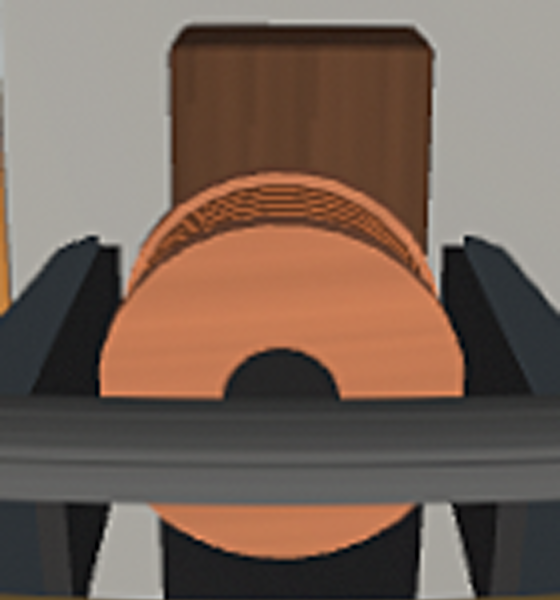

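```bash
python3 -c "
from h import *
go(493.9,143.8,52,14.4)"; python3 -m handwheel '{"gripper":[0.6,0.6,0.6,0.6,0.6],"offset":[[0,4,5],[25,4,5],[50,4,5],[62,4,5],[62,4,5]],"rot":[[0.2,0,0],[0.2,0,0],[0.2,0,0],[0.2,0,0],[0.2,0,0]]}' 25
python3 -c "
from h import *
go(493.9,143.8,48,14.4);grab_frame('side');go(493.9,143.8,48,14.4)"
```

```text
t 9.13 pos [488.8 147.8 116.3] yaw 14.67 tilt [-1.    -0.003  0.   ] F [ 0.5 -0.6 -1.7] w 48.9
off [64.3  4.   5.2] rot [0.27 0.02 0.16]
time_s: 9.55
ee_pos: [492.9, 140.6, 53.2]
ee_rot: [-85.0, 89.7, -160.8]
force: [-1.1, 0.3, -2.0]
gripper_width: 48.5
t 9.55 pos [492.9 140.6  53.2] yaw 14.17 tilt [-1.    -0.006  0.001] F [-1.1  0.3 -2. ] w 48.5
off [ 5.2  1.8 -2.9] rot [-0.23  0.03  0.33]
t 9.6 pos [494.2 141.1  54.7] yaw 14.18 tilt [-1.    -0.003  0.   ] F [ 0.4  0.2 -1.6] w 48.2
off [ 6.7  0.4 -2.7] rot [-0.22  0.02  0.15]
```

```bash
python3 -m handwheel '{"gripper":[0.6,0.6,0.6,0.6],"offset":[[1,0.8,-2.5],[4,0.8,-2.5],[4,0.8,-2.5],[4,0.8,-2.5]],"rot":[[-0.2,0,0],[-0.2,0,0],[-0.2,0,0],[-0.2,0,0]]}' 25
python3 -c "
from h import *
go(493.9,143.8,48,14.4);grab_frame('side');go(493.9,143.8,48,14.4)"
```

```text
time_s: 9.93
ee_pos: [495.4, 145.6, 52.1]
ee_rot: [86.4, 89.9, 10.9]
force: [0.9, 0.5, -1.8]
gripper_width: 48.7
t 9.93 pos [495.4 145.6  52.1] yaw 14.5 tilt [-1.     0.001  0.   ] F [ 0.9  0.5 -1.8] w 48.7
off [ 4.1 -1.9  1.4] rot [ 0.1   0.01 -0.08]
t 9.98 pos [495.3 145.6  52. ] yaw 14.5 tilt [-1.     0.001  0.   ] F [-0.7  0.3 -1.7] w 48.4
off [ 4.  -1.9  1.4] rot [ 0.1   0.01 -0.07]
```

```bash
python3 -m handwheel '{"gripper":[0.6,0.6,0.6,0.6],"offset":[[0,-1.5,1.4],[2,-1.5,1.4],[3,-1.5,1.4],[3,-1.5,1.4]],"rot":[[0,0,0],[0,0,0],[0,0,0],[0,0,0]]}' 25
python3 -m handwheel '{"gripper":[0.6,0.6],"offset":[[1,0,0],[1,0,0]],"rot":[[0,0,0],[0,0,0]]}' 25
python3 -c "
from h import *
go(493.9,143.8,48,14.4)"
```

```text
time_s: 10.32
ee_pos: [493.6, 143.8, 48.2]
ee_rot: [-85.0, 90.0, -160.5]
force: [0.4, -0.0, -2.4]
gripper_width: 48.5
time_s: 10.48
ee_pos: [493.9, 143.9, 47.7]
ee_rot: [73.3, 90.0, -2.2]
force: [-0.6, 0.9, 2.5]
gripper_width: 48.6
t 10.48 pos [493.9 143.9  47.7] yaw 14.5 tilt [-1.  0.  0.] F [-0.6  0.9  2.5] w 48.6
off [-0.3 -0.   0.1] rot [ 0.1   0.   -0.01]
```

```bash
python3 -m handwheel '{"gripper":[0,0,0,0,0],"offset":[[0,0,0],[0,0,0],[0,0,0],[0,0,0],[-10,0,0]],"rot":[[0,0,0],[0,0,0],[0,0,0],[0,0,0],[0,0,0]]}'
python3 -m handwheel '{"gripper":[0,0,0,0,0],"offset":[[-35,0,0],[-70,0,10],[-100,8,35],[-120,18,60],[-145,25,80]],"rot":[[0,0,0],[0,0,0],[0,0,0],[0,0,0],[0,0,0]]}'
python3 -m handwheel '{"gripper":[0,0],"offset":[[0,0,0],[0,0,0]],"rot":[[0,0,0],[0,0,0]]}'
python3 - <<'E'
from h import *
go(612.3,-298,200,14.4)
st=state();im=grab_frame('wrist');cv2.imwrite('pics/w7.png',im[:,:,::-1]);s2=state();np.save('pics/w7.npy',np.r_[(st['ee_pos']+s2['ee_pos'])/2,st['ee_rot']])
go(612.3,-298,200,14.4)
E
```

```text
time_s: 10.9
ee_pos: [492.6, 143.5, 56.2]
ee_rot: [-89.1, 89.8, -164.6]
force: [-0.5, -0.9, -0.3]
gripper_width: 78.9
time_s: 11.32
ee_pos: [538.7, 71.5, 204.6]
ee_rot: [68.3, 89.9, -7.2]
force: [1.0, 1.6, 0.1]
gripper_width: 91.1
time_s: 11.48
ee_pos: [539.1, 72.1, 204.2]
ee_rot: [86.3, 89.8, 10.7]
force: [0.4, 0.6, 0.5]
gripper_width: 91.0
t 11.48 pos [539.1  72.1 204.2] yaw 14.39 tilt [-1.     0.004  0.   ] F [0.4 0.6 0.5] w 91.0
off [  4.2 -21.1 376.7] rot [-0.01  0.01 -0.21]
t 11.53 pos [537.7  72.6 202.6] yaw 14.45 tilt [-1.  0. -0.] F [-0.7 -0.   0.6] w 91.3
off [  2.5 -20.2 377.5] rot [ 0.05 -0.03 -0.  ]
```

View pics/w7.png

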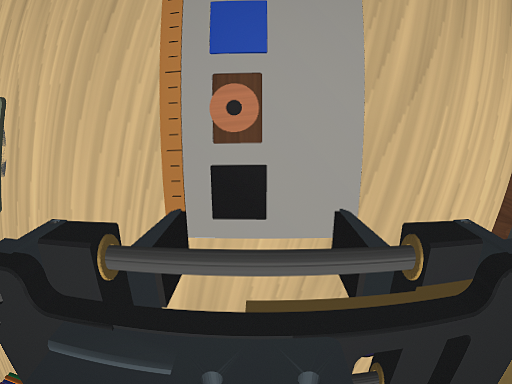

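```bash
cat > chk.py <<'E'
from h import *
import sys
f,rn=sys.argv[1],eval(sys.argv[2])
a=np.load(f'pics/{f}.npy');st=dict(ee_pos=a[:3],ee_rot=a[3:])
W=cv2.imread(f'pics/{f}.png');h=cv2.cvtColor(W,cv2.COLOR_BGR2HSV).astype(int)
m,c,s=blob(h[:,:,2]<60,rn,20);print('hub',c.round(1),s[4],onz('wrist',c,73,st).round(1))
def corners(m,near):
    m,c,s=blob(m,near,200);cc=max(cv2.findContours(m.astype(np.uint8),0,1)[0],key=cv2.contourArea)
    q=cv2.boxPoints(cv2.minAreaRect(cc));return q,c
E
python3 chk.py w7 '(234,107)'; python3 - <<'E'
from h import *
a=np.load('pics/w7.npy');st=dict(ee_pos=a[:3],ee_rot=a[3:])
for n,q,z in(('blue',[(209.5,0),(266.5,0.5),(267,52.5),(210,53.5)],14),('dark',[(210.5,165),(266.5,165),(266.5,219),(212.5,219.5)],14),('riser',[(212.5,73),(262,73),(262,143),(213,142)],41)):
    P=onz('wrist',q,z,st);print(n,P.mean(0).round(1),P.round(1).tolist())
import cv2
cv2.imwrite('pics/w7z.png',cv2.resize(cv2.imread('pics/w7.png')[0:230,190:290],None,fx=2.6,fy=2.6,interpolation=2)[:600])
E
```

```text
hub [233.6 107.2] 171 [[492.4 146.1  73. ]]
blue [466.3 248.1  14. ] [[422.5, 275.0, 14.0], [491.3, 289.6, 14.0], [509.0, 222.3, 14.0], [442.5, 205.4, 14.0]]
dark [518.3  45.9  14. ] [[476.1, 71.6, 14.0], [543.0, 88.5, 14.0], [560.8, 20.9, 14.0], [493.4, 2.7, 14.0]]
riser [493.4 147.4  41. ] [[456.9, 179.1, 41.0], [510.4, 191.8, 41.0], [530.1, 115.4, 41.0], [476.2, 103.2, 41.0]]
```

View pics/w7z.png

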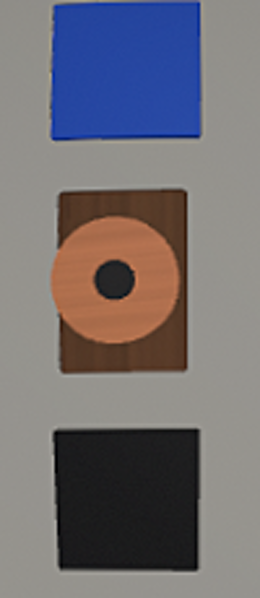

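```bash
python3 -m handwheel '{"gripper":[0,0,0,0,0],"offset":[[0,-2,41],[0,-4,82],[0,-6,123],[0,-8,164],[0,-10,205]],"rot":[[0,0,0],[0,0,0],[0,0,0],[0,0,0],[0,0,0]]}'
python3 -m handwheel '{"gripper":[0,0,0,0,0],"offset":[[0,-2,41],[0,-4,82],[0,-7,123],[0,-10,160],[10,-10,172]],"rot":[[0,0,0],[0,0,0],[0,0,0],[0,0,0],[0,0,0]]}'
python3 -m handwheel '{"gripper":[0,0],"offset":[[0,0,0],[0,0,0]],"rot":[[0,0,0],[0,0,0]]}'
python3 - <<'E'
from h import *
go(612.3,-298,140,14.4)
st=state();im=grab_frame('wrist');cv2.imwrite('pics/w8.png',im[:,:,::-1]);s2=state();np.save('pics/w8.npy',np.r_[(st['ee_pos']+s2['ee_pos'])/2,st['ee_rot']])
go(612.3,-298,140,14.4)
E
```

```text
time_s: 11.95
ee_pos: [578.6, -128.5, 200.9]
ee_rot: [-126.2, 89.8, 158.4]
force: [1.1, 1.0, 0.5]
gripper_width: 91.2
time_s: 12.37
ee_pos: [613.6, -301.5, 191.9]
ee_rot: [6.2, 89.8, -69.4]
force: [-0.3, 0.9, 0.4]
gripper_width: 91.6
time_s: 12.53
ee_pos: [612.0, -295.7, 189.9]
ee_rot: [-142.3, 89.7, 142.2]
force: [0.2, -0.4, 0.5]
gripper_width: 91.4
t 12.53 pos [ 612.  -295.7  189.9] yaw 14.49 tilt [-1.    -0.004 -0.005] F [ 0.2 -0.4  0.5] w 91.4
off [49.9 -0.1  2.5] rot [ 0.09 -0.26  0.2 ]
t 12.58 pos [ 612.4 -295.1  190.9] yaw 14.56 tilt [-1.    -0.002 -0.003] F [0.1 0.  0.8] w 91.0
off [50.9 -0.7  2.9] rot [ 0.16 -0.19  0.13]
```

View pics/w8.png

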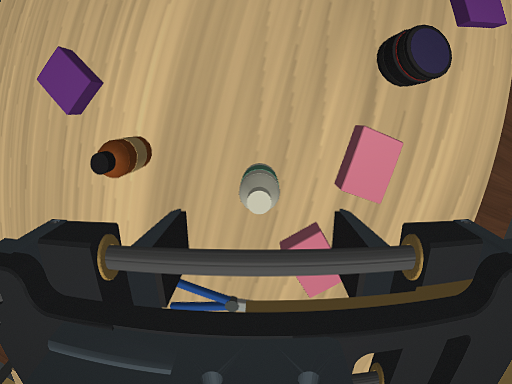

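```bash
python3 - <<'E'
from h import *
a=np.load('pics/w8.npy');st=dict(ee_pos=a[:3],ee_rot=a[3:]);R=T(a[3:])
W=cv2.imread('pics/w8.png');h=cv2.cvtColor(W,cv2.COLOR_BGR2HSV).astype(int)
m,c,s=blob((h[:,:,2]>190)&(h[:,:,1]<50),(259,202),15);print('white',c,s,onz('wrist',[c,(258.7,202)],105,st))
m,c,s=blob(h[:,:,2]<60,(102,162),15);print('amber',c,s,onz('wrist',c,100,st))
C=np.array([612.3,-298,35])
P=onz('wrist',[(281,241),(316,223),(340,255),(335,185),(378,203)],35,st);print(P.round(),((P-C)@R).round(1))
E
```

```text
white [258.68348624 202.13990826] [247 191  24  23 436] [[ 611.07195793 -298.09050679  105.        ]
 [ 611.05369477 -297.96053403  105.        ]]
amber [102.51555556 162.05333333] [ 91 151  25  23 450] [[ 453.35817359 -299.24036316  100.        ]]
[[ 653. -358.   35.]
 [ 687. -325.   35.]
 [ 731. -359.   35.]
 [ 695. -276.   35.]
 [ 755. -283.   35.]] [[ -0.4  24.9  67.9]
 [ -0.4  65.9  45.3]
 [ -0.8  99.5  88.3]
 [ -0.3  85.9  -0.7]
 [ -0.6 142.1  21.1]]
```

```bash
python3 -m handwheel '{"gripper":[0,0,0,0,0],"offset":[[20,-1,2.5],[60,-1,2.5],[100,-1,2.5],[138,-1,2.5],[150,-1,2.5]],"rot":[[0,0,0],[0,0,0],[0,0,0],[0,0,0],[0,0,0]]}'
python3 -m handwheel '{"gripper":[0,0],"offset":[[0,0,0],[0,0,0]],"rot":[[0,0,0],[0,0,0]]}'
python3 -c "
from h import *
go(611.5,-298,35,14.4)"
```

```text
time_s: 13.0
ee_pos: [609.2, -295.6, 36.9]
ee_rot: [-134.3, 89.4, 150.3]
force: [-0.7, 0.2, -0.8]
gripper_width: 91.3
time_s: 13.17
ee_pos: [613.7, -299.0, 43.6]
ee_rot: [61.9, 89.9, -13.5]
force: [0.7, -0.1, 0.8]
gripper_width: 91.5
t 13.17 pos [ 613.7 -299.    43.6] yaw 14.58 tilt [-1.     0.001  0.001] F [ 0.7 -0.1  0.8] w 91.5
off [ 8.6 -1.8 -1.5] rot [ 0.18  0.03 -0.05]
```

```bash
python3 -m handwheel '{"gripper":[0,0.7,0.7,0.7,0.7],"offset":[[7,-1,-1],[7,-1,-1],[7,-1,-1],[7,-1,-1],[7,-1,-1]],"rot":[[0,0,0],[0,0,0],[0,0,0],[0,0,0],[0,0,0]]}' 20
python3 -m handwheel '{"gripper":[0.7,0.7,0.7,0.7,0.7],"offset":[[0,0,0],[0,0,0],[0,0,0],[0,0,0],[0,0,0]],"rot":[[0,0,0],[0,0,0],[0,0,0],[0,0,0],[0,0,0]]}' 20
python3 -c "
from h import *
go(611.5,-298,35,14.4)"
```

```text
time_s: 13.58
ee_pos: [612.0, -299.6, 36.5]
ee_rot: [49.8, 89.9, -25.7]
force: [-0.8, -0.3, -0.3]
gripper_width: 67.7
time_s: 14.0
ee_pos: [611.6, -299.3, 35.4]
ee_rot: [69.0, 90.0, -6.5]
force: [0.2, 0.5, 0.3]
gripper_width: 41.8
t 14.0 pos [ 611.6 -299.3   35.4] yaw 14.5 tilt [-1.  0.  0.] F [0.2 0.5 0.3] w 41.8
off [ 0.4  0.2 -1.3] rot [ 0.1   0.   -0.01]
```

```bash
python3 -c "
from h import *
go(519.2,44.3,130,14.4)"; python3 -m handwheel '{"gripper":[0.7,0.7,0.7,0.7,0.7],"offset":[[-25,0,0],[-60,0,0],[-90,0,-15],[-105,0,-50],[-105,0,-90]],"rot":[[0,0,0],[0,0,0],[0,0,0],[0,0,0],[0,0,0]]}' 20
python3 -m handwheel '{"gripper":[0.7,0.7,0.7,0.7,0.7],"offset":[[0,0,-40],[0,0,-80],[0,0,-120],[0,0,-160],[0,0,-200]],"rot":[[0,0,0],[0,0,0],[0,0,0],[0,0,0],[0,0,0]]}' 20
python3 -c "
from h import *
go(519.2,44.3,130,14.4)"
```

```text
t 14.0 pos [ 611.6 -299.3   35.4] yaw 14.5 tilt [-1.  0.  0.] F [0.2 0.5 0.3] w 41.8
off [ -94.6   -3.5 -355.8] rot [ 0.1   0.   -0.01]
time_s: 14.42
ee_pos: [591.4, -213.7, 144.5]
ee_rot: [53.5, 89.5, -22.2]
force: [0.9, 1.3, -1.8]
gripper_width: 41.5
time_s: 14.83
ee_pos: [537.8, -16.8, 140.1]
ee_rot: [-118.5, 90.0, 165.9]
force: [1.0, 0.5, -0.7]
gripper_width: 41.6
t 14.83 pos [537.8 -16.8 140.1] yaw 14.47 tilt [-1.    -0.001 -0.   ] F [ 1.   0.5 -0.7] w 41.6
off [ 10.2  -2.7 -63.8] rot [ 0.07 -0.02  0.03]
```

```bash
python3 -m handwheel '{"gripper":[0.7,0.7,0.7,0.7,0.7],"offset":[[0,-1,-30],[10,-2.7,-56],[20,-2.7,-64],[20,-2.7,-64],[20,-2.7,-64]],"rot":[[0,0,0],[0,0,0],[0,0,0],[0,0,0],[0,0,0]]}' 20
python3 - <<'E'
from h import *
st=state();im=grab_frame('wrist');cv2.imwrite('pics/w9.png',im[:,:,::-1]);s2=state();np.save('pics/w9.npy',np.r_[(st['ee_pos']+s2['ee_pos'])/2,st['ee_rot']])
im=grab_frame('side');cv2.imwrite('pics/s9.png',cv2.resize(im[150:350,180:380,::-1],None,fx=3,fy=3,interpolation=2));cv2.imwrite('pics/s9f.png',im[:,:,::-1])
go(519.2,44.3,60,14.4)
E
```

```text
time_s: 15.25
ee_pos: [520.0, 42.4, 119.8]
ee_rot: [-73.3, 89.9, -148.8]
force: [0.1, -0.5, -1.5]
gripper_width: 41.7
t 15.35 pos [521.1  41.6 120.6] yaw 14.44 tilt [-1.     0.001  0.001] F [-0.1  0.3 -2.5] w 41.8
off [60.6 -1.2 -3.1] rot [ 0.04  0.04 -0.03]
```

View pics/w9.png

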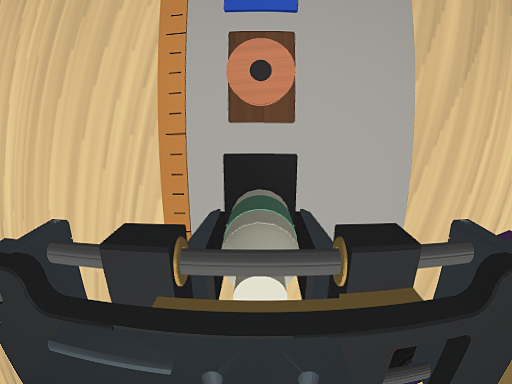

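View pics/s9.png

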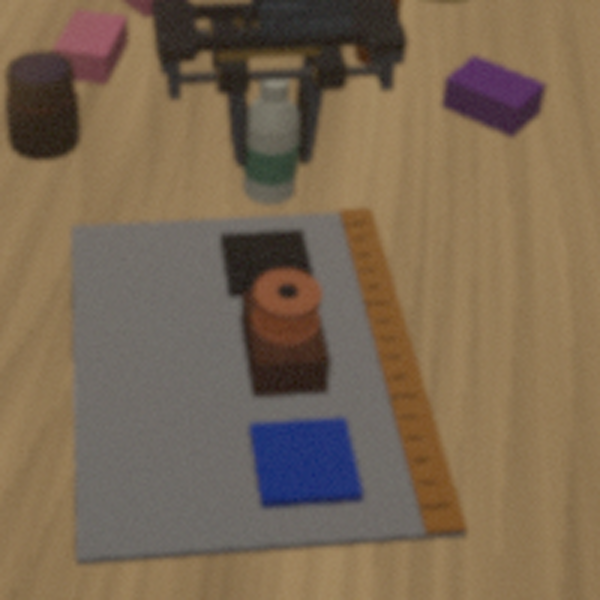

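```bash
python3 - <<'E'
from h import *
a=np.load('pics/w9.npy');st=dict(ee_pos=a[:3],ee_rot=a[3:]);R=T(a[3:]);b=np.radians(14.4);ey=np.array([-np.sin(b),np.cos(b),0])
P=onz('wrist',[(223.5,153.7),(297,153.7)],14,st);print(P.round(1),(P.mean(0)-35*ey).round(1))
# cap/shoulder: body left/right columns
P=onz('wrist',[(234,288),(287,288)],a[2]+69.6,st);print(((P-a[:3])@R).round(1), a[:3])
go(519.2,44.3,52,14.4)
E
```

```text
[[477.1  70.7  14. ]
 [543.9  88.1  14. ]] [519.2  45.5  14. ]
[[-69.6 -10.8  -6.5]
 [-69.6  10.3  -6.5]] [520.38274089  42.16121868 120.01544593]
t 15.35 pos [521.1  41.6 120.6] yaw 14.44 tilt [-1.     0.001  0.001] F [-0.1  0.3 -2.5] w 41.8
off [68.6 -1.2 -3.1] rot [ 0.04  0.04 -0.03]
```

```bash
python3 -m handwheel '{"gripper":[0.7,0.7,0.7,0.7,0.7],"offset":[[20,-1,-2.5],[45,-1,-2.5],[62,-1,-2.5],[66,-1,-2.5],[66,-1,-2.5]],"rot":[[0,0,0],[0,0,0],[0,0,0],[0,0,0],[0,0,0]]}' 20
python3 -m handwheel '{"gripper":[0.7,0.7],"offset":[[0,0,0],[0,0,0]],"rot":[[0,0,0],[0,0,0]]}' 20
python3 -c "
from h import *
go(519.2,44.3,49.4,14.4);grab_frame('side');go(519.2,44.3,49.4,14.4)"
```

```text
time_s: 15.77
ee_pos: [518.6, 43.8, 53.6]
ee_rot: [-94.5, 89.9, -170.1]
force: [0.0, -0.6, -1.9]
gripper_width: 41.7
time_s: 15.93
ee_pos: [520.1, 44.5, 55.7]
ee_rot: [78.6, 89.8, 3.0]
force: [0.2, 1.1, -2.3]
gripper_width: 42.0
t 15.93 pos [520.1  44.5  55.7] yaw 14.45 tilt [-1.     0.003  0.001] F [ 0.2  1.1 -2.3] w 42.0
off [ 6.3 -1.   0. ] rot [ 0.05  0.03 -0.17]
t 15.98 pos [520.   44.7  55.8] yaw 14.47 tilt [-1.     0.003  0.001] F [-0.3  0.4 -1.1] w 41.7
off [ 6.3 -0.9  0.2] rot [ 0.07  0.03 -0.17]
```

```bash
python3 -m handwheel '{"gripper":[0.7,0.7,0.7,0.7],"offset":[[3,-0.8,0],[5,-0.8,0],[5,-0.8,0],[5,-0.8,0]],"rot":[[0,0,0],[0,0,0],[0,0,0],[0,0,0]]}' 20
python3 -m handwheel '{"gripper":[0.7,0.7],"offset":[[1,0,0],[1,0,0]],"rot":[[0,0,0],[0,0,0]]}' 20
python3 -m handwheel '{"gripper":[0.7,0.7],"offset":[[0.5,0,0],[0.5,0,0]],"rot":[[0,0,0],[0,0,0]]}' 20
python3 -c "
from h import *
go(519.2,44.3,49.4,14.4)"
```

```text
time_s: 16.32
ee_pos: [517.9, 44.8, 49.5]
ee_rot: [67.2, 90.0, -8.3]
force: [1.0, 0.9, -1.7]
gripper_width: 41.4
time_s: 16.48
ee_pos: [518.0, 44.8, 49.4]
ee_rot: [75.8, 90.0, 0.3]
force: [-2.8, 0.8, 5.9]
gripper_width: 41.6
time_s: 16.65
ee_pos: [518.0, 44.8, 49.4]
ee_rot: [72.4, 90.0, -3.1]
force: [-2.8, -0.9, 9.0]
gripper_width: 41.6
t 16.65 pos [518.   44.8  49.4] yaw 14.51 tilt [-1.     0.001  0.   ] F [-2.8 -0.9  9. ] w 41.6
off [-0.   1.   0.8] rot [ 0.11  0.01 -0.04]
```

```bash
python3 -m handwheel '{"gripper":[0,0,0,0,0],"offset":[[-1.5,0,0],[-1.5,0,0],[-1.5,0,0],[-1.5,0,0],[-1.5,0,0]],"rot":[[0,0,0],[0,0,0],[0,0,0],[0,0,0],[0,0,0]]}'
python3 -m handwheel '{"gripper":[0,0,0,0,0],"offset":[[-15,0,0],[-45,0,0],[-80,0,0],[-115,0,0],[-140,0,15]],"rot":[[0,0,0],[0,0,0],[0,0,0],[0,0,0],[0,0,0]]}'
python3 -c "
from h import *
go(453.2,-299.2,140,14.4);im=grab_frame('side');cv2.imwrite('pics/s10.png',cv2.resize(im[130:330,180:380,::-1],None,fx=3,fy=3,interpolation=2))"
```

```text
time_s: 17.07
ee_pos: [518.0, 44.8, 49.3]
ee_rot: [-94.9, 90.0, -170.4]
force: [0.2, -0.3, -0.8]
gripper_width: 72.3
time_s: 17.48
ee_pos: [522.1, 31.7, 192.3]
ee_rot: [101.4, 89.8, 26.0]
force: [0.5, 0.2, 0.2]
gripper_width: 91.3
t 17.48 pos [522.1  31.7 192.3] yaw 14.61 tilt [-1.     0.003 -0.001] F [0.5 0.2 0.2] w 91.3
off [  51.7 -150.3  302.9] rot [ 0.21 -0.04 -0.17]
```

View pics/s10.png

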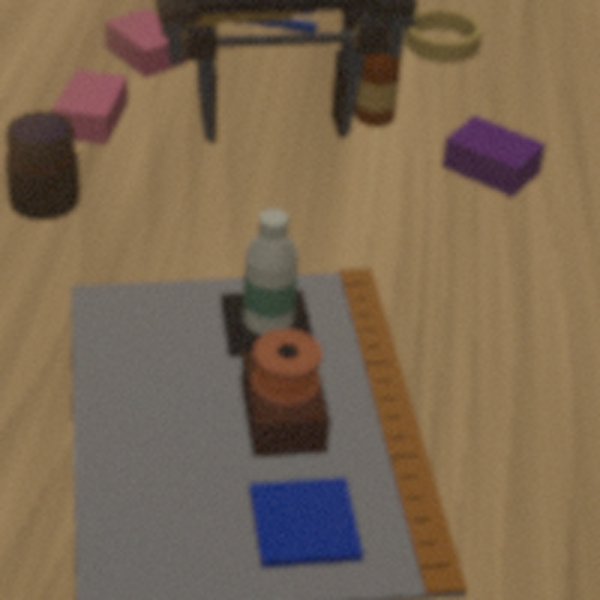

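```bash
python3 - <<'E'
from h import *
print(onz('scene',[(126,201)],24),onz('side',[(328,141)],24))
E
python3 -m handwheel '{"gripper":[0,0,0,0,0],"offset":[[0,-18,36],[0,-36,72],[0,-54,108],[0,-72,144],[0,-90,180]],"rot":[[0,0,0],[0,0,0],[0,0,0],[0,0,0],[0,0,0]]}'
python3 -m handwheel '{"gripper":[0,0,0,0,0],"offset":[[0,-18,36],[0,-36,72],[0,-54,105],[0,-60,121],[0,-60,121]],"rot":[[0,0,0],[0,0,0],[0,0,0],[0,0,0],[0,0,0]]}'
python3 -m handwheel '{"gripper":[0,0],"offset":[[0,0,0],[0,0,0]],"rot":[[0,0,0],[0,0,0]]}'
python3 - <<'E'
from h import *
st=state();im=grab_frame('wrist');cv2.imwrite('pics/w11.png',im[:,:,::-1]);s2=state();np.save('pics/w11.npy',np.r_[(st['ee_pos']+s2['ee_pos'])/2,st['ee_rot']])
go(453.2,-299.2,140,14.4)
E
```

```text
[[ 396.49087844 -469.35498837   24.        ]] [[ 382.96911929 -448.82990794   24.        ]]
time_s: 17.95
ee_pos: [478.9, -168.1, 189.1]
ee_rot: [151.4, 90.0, 75.9]
force: [0.3, -0.4, 0.6]
gripper_width: 91.3
time_s: 18.37
ee_pos: [451.1, -302.4, 188.8]
ee_rot: [-23.9, 89.9, -99.6]
force: [0.1, -0.0, 0.3]
gripper_width: 91.5
time_s: 18.53
ee_pos: [451.7, -297.9, 189.0]
ee_rot: [-167.5, 89.9, 117.0]
force: [-0.1, -0.2, -0.5]
gripper_width: 91.0
t 18.58 pos [ 451.9 -297.6  189.1] yaw 14.56 tilt [-1.    -0.    -0.001] F [-0.4  0.2  0.1] w 90.8
off [49.1  0.8  1.9] rot [ 0.16 -0.05  0.01]
```

View pics/w11.png

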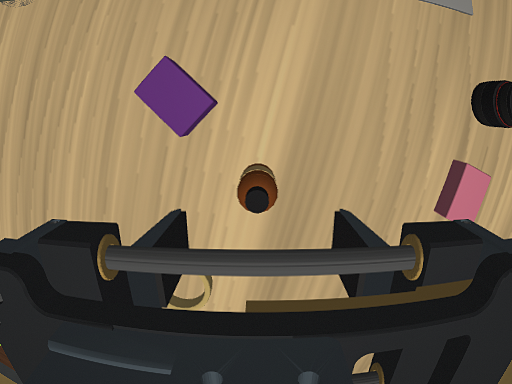

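```bash
python3 - <<'E'
from h import *
a=np.load('pics/w11.npy');st=dict(ee_pos=a[:3],ee_rot=a[3:]);R=T(a[3:])
W=cv2.imread('pics/w11.png');h=cv2.cvtColor(W,cv2.COLOR_BGR2HSV).astype(int)
m,c,s=blob(h[:,:,2]<60,(257,199),15);P=onz('wrist',c,100,st);print('amber',c,s,P)
go(P[0,0],P[0,1],36,14.4)
E
```

```text
amber [256.61067194 199.33596838] [245 186  24  27 506] [[ 448.7982156  -299.53705435  100.        ]]
t 18.58 pos [ 451.9 -297.6  189.1] yaw 14.56 tilt [-1.    -0.    -0.001] F [-0.4  0.2  0.1] w 90.8
off [153.1  -3.5   1.3] rot [ 0.16 -0.05  0.01]
```

```bash
python3 -m handwheel '{"gripper":[0,0,0,0,0],"offset":[[20,-2.5,1.5],[60,-2.5,1.5],[100,-2.5,1.5],[135,-2.5,1.5],[147,-2.5,1.5]],"rot":[[0,0,0],[0,0,0],[0,0,0],[0,0,0],[0,0,0]]}'
python3 -m handwheel '{"gripper":[0,0,0],"offset":[[0,0,0],[0,0,0],[0,0,0]],"rot":[[0,0,0],[0,0,0],[0,0,0]]}'
python3 -c "
from h import *
go(449.5,-299.5,36,14.4)"
```

```text
time_s: 19.0
ee_pos: [447.3, -297.2, 37.9]
ee_rot: [-141.0, 89.5, 143.6]
force: [-0.9, -0.4, -0.3]
gripper_width: 91.2
time_s: 19.25
ee_pos: [451.2, -300.8, 43.8]
ee_rot: [43.0, 89.8, -32.4]
force: [-0.4, 0.7, 0.5]
gripper_width: 90.7
t 19.25 pos [ 451.2 -300.8   43.8] yaw 14.57 tilt [-1.     0.002  0.002] F [-0.4  0.7  0.5] w 90.7
off [ 7.8 -1.3 -1.7] rot [ 0.17  0.12 -0.11]
```

```bash
python3 -m handwheel '{"gripper":[0,0.7,0.7,0.7,0.7],"offset":[[7,-1,-1.5],[7,-1,-1.5],[7,-1,-1.5],[7,-1,-1.5],[7,-1,-1.5]],"rot":[[0,0,0],[0,0,0],[0,0,0],[0,0,0],[0,0,0]]}' 20
python3 -m handwheel '{"gripper":[0.7,0.7,0.7,0.7,0.7],"offset":[[0,0,0],[0,0,0],[0,0,0],[0,0,0],[0,0,0]],"rot":[[0,0,0],[0,0,0],[0,0,0],[0,0,0],[0,0,0]]}' 20
python3 -c "
from h import *
go(540.6,266.7,180,14.4)"
```

```text
time_s: 19.67
ee_pos: [448.7, -299.8, 35.9]
ee_rot: [44.2, 89.9, -31.4]
force: [0.3, -0.7, 0.3]
gripper_width: 67.5
time_s: 20.08
ee_pos: [448.6, -299.7, 35.5]
ee_rot: [56.5, 90.0, -19.0]
force: [-0.1, -0.7, 0.3]
gripper_width: 41.8
t 20.08 pos [ 448.6 -299.7   35.5] yaw 14.5 tilt [-1.  0.  0.] F [-0.1 -0.7  0.3] w 41.8
off [-144.6  230.9 -525.3] rot [ 0.1   0.01 -0.02]
```

```bash
python3 -m handwheel '{"gripper":[0.7,0.7,0.7,0.7,0.7],"offset":[[-25,0,0],[-60,0,0],[-95,5,-10],[-125,25,-25],[-142,55,-45]],"rot":[[0,0,0],[0,0,0],[0,0,0],[0,0,0],[0,0,0]]}' 20
python3 -m handwheel '{"gripper":[0.7,0.7,0.7,0.7,0.7],"offset":[[-2,28,-28],[-2,56,-56],[-2,84,-84],[-2,112,-112],[-2,140,-140]],"rot":[[0,0,0],[0,0,0],[0,0,0],[0,0,0],[0,0,0]]}' 20
python3 -c "
from h import *
go(540.6,266.7,180,14.4)"
```

```text
time_s: 20.5
ee_pos: [490.5, -243.5, 181.0]
ee_rot: [33.9, 89.7, -41.8]
force: [1.1, -0.5, -1.9]
gripper_width: 41.7
time_s: 20.92
ee_pos: [591.2, -69.9, 179.1]
ee_rot: [-101.4, 90.0, -176.9]
force: [-0.2, -0.8, -2.1]
gripper_width: 41.3
t 20.92 pos [591.2 -69.9 179.1] yaw 14.5 tilt [-1.    -0.001 -0.   ] F [-0.2 -0.8 -2.1] w 41.3
off [  -0.9   35.3 -338.5] rot [ 0.1  -0.01  0.05]
```

```bash
python3 -m handwheel '{"gripper":[0.7,0.7,0.7,0.7,0.7],"offset":[[0,12,-38],[0,24,-76],[0,34,-114],[0,35,-155],[0,35,-196]],"rot":[[0,0,0],[0,0,0],[0,0,0],[0,0,0],[0,0,0]]}' 20
python3 -m handwheel '{"gripper":[0.7,0.7,0.7,0.7,0.7],"offset":[[0,0,-40],[0,0,-70],[0,0,-80],[0,0,-80],[0,0,-80]],"rot":[[0,0,0],[0,0,0],[0,0,0],[0,0,0],[0,0,0]]}' 20
python3 - <<'E'
from h import *
st=state();im=grab_frame('wrist');cv2.imwrite('pics/w12.png',im[:,:,::-1]);s2=state();np.save('pics/w12.npy',np.r_[(st['ee_pos']+s2['ee_pos'])/2,st['ee_rot']])
go(540.6,266.7,100,14.4)
E
```

```text
time_s: 21.33
ee_pos: [575.2, 128.7, 178.6]
ee_rot: [-93.3, 89.9, -168.8]
force: [0.4, 0.1, -1.1]
gripper_width: 41.6
time_s: 21.75
ee_pos: [555.6, 203.8, 179.0]
ee_rot: [-33.4, 89.9, -108.9]
force: [0.6, -0.7, -0.4]
gripper_width: 41.6
t 21.8 pos [555.9 203.1 179.1] yaw 14.48 tilt [-1.    -0.001  0.001] F [ 0.3 -0.6 -1.6] w 42.0
off [ 79.    1.2 -65.5] rot [0.08 0.07 0.04]
```

View pics/w12.png

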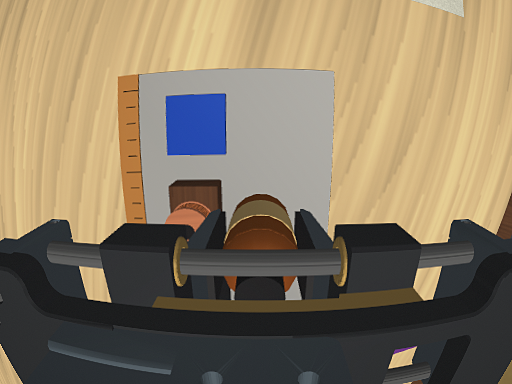

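```bash
python3 - <<'E'
from h import *
a=np.load('pics/w12.npy');st=dict(ee_pos=a[:3],ee_rot=a[3:]);b=np.radians(14.4);ex=np.array([np.cos(b),np.sin(b),0])
P=onz('wrist',[(166,95),(226,94),(226.5,154.5),(167,156)],14,st);print(P.round(1),P.mean(0).round(1),(P.mean(0)+76*ex).round(1))
go(540.6,266.7,100,14.4)
E
```

```text
[[425.4 274.3  14. ]
 [493.7 289.9  14. ]
 [510.8 223.2  14. ]
 [442.3 204.9  14. ]] [468.  248.1  14. ] [541.7 267.   14. ]
t 21.8 pos [555.9 203.1 179.1] yaw 14.48 tilt [-1.    -0.001  0.001] F [ 0.3 -0.6 -1.6] w 42.0
off [ 79.    1.2 -65.5] rot [0.08 0.07 0.04]
```

Target TCP (541, 266.8).

```bash
python3 -m handwheel '{"gripper":[0.7,0.7,0.7,0.7,0.7],"offset":[[5,1.5,-38],[30,1.5,-60],[60,1.5,-65.5],[90,1.5,-65.5],[115,1.5,-65.5]],"rot":[[0,0,0],[0,0,0],[0,0,0],[0,0,0],[0,0,0]]}' 20
python3 -m handwheel '{"gripper":[0.7,0.7,0.7,0.7],"offset":[[6,0,0],[10,0,0],[10,0,0],[10,0,0]],"rot":[[0,0,0],[0,0,0],[0,0,0],[0,0,0]]}' 20
python3 -c "
from h import *
go(541,266.8,41.5,14.4);grab_frame('side');go(541,266.8,41.5,14.4)"
```

```text
time_s: 22.22
ee_pos: [540.8, 266.3, 62.6]
ee_rot: [-52.6, 89.9, -128.2]
force: [-0.5, -0.1, -2.1]
gripper_width: 41.4
time_s: 22.55
ee_pos: [542.3, 267.8, 56.0]
ee_rot: [98.0, 89.8, 22.5]
force: [0.1, 0.3, -1.6]
gripper_width: 41.7
t 22.55 pos [542.3 267.8  56. ] yaw 14.43 tilt [-1.     0.003 -0.   ] F [ 0.1  0.3 -1.6] w 41.7
off [14.5 -1.5  0.6] rot [ 0.03 -0.02 -0.17]
t 22.6 pos [542.3 268.1  56.3] yaw 14.45 tilt [-1.     0.004 -0.001] F [-0.5 -0.7 -1.7] w 41.7
off [14.8 -1.7  0.9] rot [ 0.05 -0.03 -0.21]
```

```bash
python3 -m handwheel '{"gripper":[0.7,0.7,0.7,0.7,0.7],"offset":[[6,-1.2,0.6],[11,-1.2,0.6],[13,-1.2,0.6],[13,-1.2,0.6],[13,-1.2,0.6]],"rot":[[0,0,0],[0,0,0],[0,0,0],[0,0,0],[0,0,0]]}' 20
python3 -m handwheel '{"gripper":[0.7,0.7],"offset":[[1,0,0],[1,0,0]],"rot":[[0,0,0],[0,0,0]]}' 20
python3 -m handwheel '{"gripper":[0.7,0.7],"offset":[[0.5,0,0],[0.5,0,0]],"rot":[[0,0,0],[0,0,0]]}' 20
python3 -c "
from h import *
go(541,266.8,41.5,14.4)"
```

```text
time_s: 23.02
ee_pos: [539.7, 267.2, 41.4]
ee_rot: [60.7, 90.0, -14.8]
force: [-0.5, -0.5, -1.1]
gripper_width: 41.9
time_s: 23.18
ee_pos: [539.8, 267.3, 41.4]
ee_rot: [88.5, 90.0, 13.0]
force: [-1.0, -0.8, 4.5]
gripper_width: 41.7
time_s: 23.35
ee_pos: [539.8, 267.3, 41.4]
ee_rot: [95.7, 90.0, 20.2]
force: [-2.0, -1.4, 7.4]
gripper_width: 41.9
t 23.35 pos [539.8 267.3  41.4] yaw 14.5 tilt [-1.     0.001 -0.   ] F [-2.  -1.4  7.4] w 41.9
off [-0.1  1.1  0.8] rot [ 0.1  -0.   -0.03]
```

```bash
python3 -m handwheel '{"gripper":[0,0,0,0,0],"offset":[[-1.5,0,0],[-1.5,0,0],[-1.5,0,0],[-1.5,0,0],[-1.5,0,0]],"rot":[[0,0,0],[0,0,0],[0,0,0],[0,0,0],[0,0,0]]}'
python3 -m handwheel '{"gripper":[0,0,0,0,0],"offset":[[-15,0,0],[-50,0,0],[-88,0,0],[-125,0,0],[-150,12,28]],"rot":[[0,0,0],[0,0,0],[0,0,0],[0,0,0],[0,0,0]]}'
python3 -m handwheel '{"gripper":[0,0,0,0,0],"offset":[[-12,10,38],[-24,15,76],[-36,15,114],[-48,15,150],[-60,15,188]],"rot":[[0,0,0],[0,0,0],[0,0,0],[0,0,0],[0,0,0]]}'
python3 -m handwheel '{"gripper":[0,0,0,0],"offset":[[0,0,20],[0,0,30],[0,0,30],[0,0,30]],"rot":[[0,0,0],[0,0,0],[0,0,0],[0,0,0]]}'
python3 - <<'E'
from h import *
st=state();im=grab_frame('wrist');cv2.imwrite('pics/w13.png',im[:,:,::-1]);s2=state();np.save('pics/w13.npy',np.r_[(st['ee_pos']+s2['ee_pos'])/2,st['ee_rot']]);print(st['ee_pos'])
for n,(a,b,c,d) in(('side',(130,340,170,370)),('scene',(100,230,150,370))):
    im=grab_frame(n);cv2.imwrite(f'pics/{n}13.png',im[:,:,::-1]);cv2.imwrite(f'pics/{n}13z.png',cv2.resize(im[a:b,c:d,::-1],None,fx=2.8,fy=2.8,interpolation=2))
E
```

```text
time_s: 23.77
ee_pos: [539.8, 267.2, 41.2]
ee_rot: [-53.7, 90.0, -129.2]
force: [0.3, 1.1, 0.6]
gripper_width: 72.3
time_s: 24.18
ee_pos: [557.2, 246.6, 195.2]
ee_rot: [136.3, 89.7, 61.0]
force: [0.6, 1.3, -0.1]
gripper_width: 91.5
time_s: 24.6
ee_pos: [620.1, 63.3, 251.8]
ee_rot: [-155.4, 90.0, 129.1]
force: [0.5, -0.0, 0.1]
gripper_width: 91.1
time_s: 24.93
ee_pos: [627.0, 36.4, 250.6]
ee_rot: [-132.9, 89.9, 151.6]
force: [-0.1, 0.8, -0.1]
gripper_width: 91.0
[626.99316683  36.37512416 250.58651816]
```

View pics/w13.png

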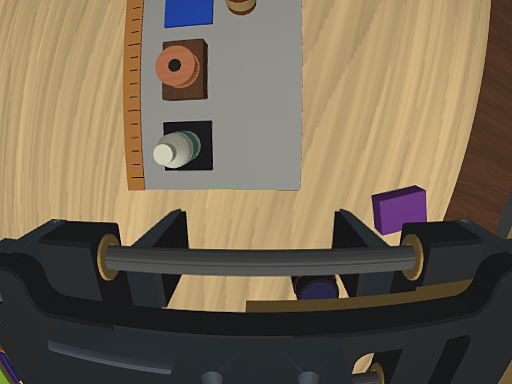

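View pics/side13z.png

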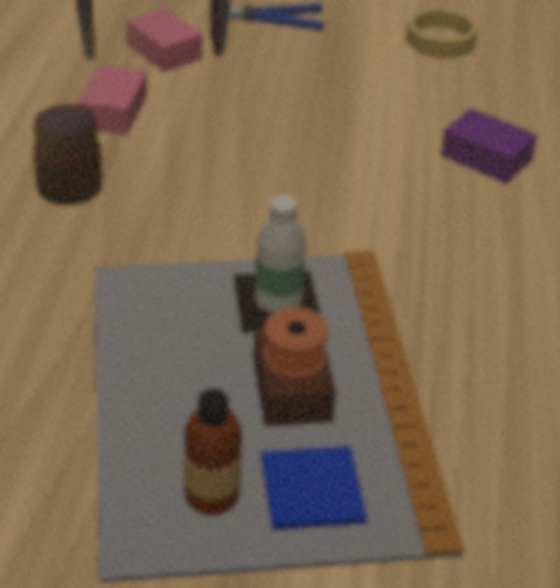

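View pics/scene13z.png

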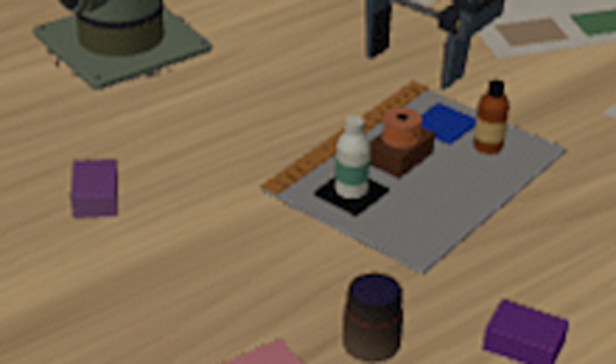

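```bash
python3 - <<'E'
from h import *
a=np.load('pics/w13.npy');st=dict(ee_pos=a[:3],ee_rot=a[3:]);b=np.radians(14.4);ex=np.array([np.cos(b),np.sin(b),0]);ey=np.array([-ex[1],ex[0],0])
B=np.array([467.3,247.9,14]);Dk=np.array([518.9,45.6,14]);M=(B+Dk)/2
def br(n,p,o): d=(p-o);print(n,p.round(1),'board rel x,y',(d@ex).round(1),(d@ey).round(1))
W=cv2.imread('pics/w13.png');h=cv2.cvtColor(W,cv2.COLOR_BGR2HSV).astype(int)
m,c,s=blob((h[:,:,2]>190)&(h[:,:,1]<50),(164,154),15);print(c,s);br('white',onz('wrist',c,119,st)[0],Dk)
m,c,s=blob(h[:,:,2]<60,(175,65),15);br('reel',onz('wrist',c,73,st)[0],M)
br('darktile',onz('wrist',[(163,121),(212.5,121),(212.5,170),(163,170)],14,st).mean(0),Dk)
s_=(212/2.8+170,398/2.8+130);c_=(496/2.8+150,88/2.8+100)
p1,p2=onz('side',s_,105)[0],onz('scene',c_,105)[0]
br('amber side',p1,B);br('amber scene',p2,B);br('amber mean',(p1+p2)/2,B)
go(600,0,200,14.4)
E
```

```text
[163.76744186 155.67151163] [153 145  25  23 344]
white [519.2  44.9 119. ] board rel x,y 0.1 -0.8
reel [493.1 146.2  73. ] board rel x,y -0.1 -0.5
darktile [519.   45.6  14. ] board rel x,y 0.1 0.0
amber side [541.6 262.5 105. ] board rel x,y 75.5 -4.3
amber scene [548.4 256.7 105. ] board rel x,y 80.7 -11.6
amber mean [545.  259.6 105. ] board rel x,y 78.1 -8.0
t 25.08 pos [626.9  37.5 250.9] yaw 14.61 tilt [-1.    -0.001 -0.001] F [ 0.1 -0.1  0.3] w 91.2
off [ 51.  -35.5  29.5] rot [ 0.21 -0.05  0.05]
```

```bash
python3 -m handwheel '{"gripper":[0,0,0,0,0],"offset":[[0,0,-38],[0,0,-76],[0,0,-110],[0,0,-120],[0,0,-120]],"rot":[[0,0,0],[0,0,0],[0,0,0],[0,0,0],[0,0,0]]}'
python3 -m handwheel '{"gripper":[0,0,0],"offset":[[0,0,0],[0,0,0],[0,0,0]],"rot":[[0,0,0],[0,0,0],[0,0,0]]}'
python3 - <<'E'
from h import *
st=state();im=grab_frame('wrist');cv2.imwrite('pics/w14.png',im[:,:,::-1]);s2=state();np.save('pics/w14.npy',np.r_[(st['ee_pos']+s2['ee_pos'])/2,st['ee_rot']]);print(st['ee_pos'],st['force'])
E
```

```text
time_s: 25.5
ee_pos: [596.2, 155.7, 251.4]
ee_rot: [-158.9, 90.0, 125.9]
force: [-0.4, 0.5, 0.1]
gripper_width: 91.4
time_s: 25.75
ee_pos: [597.7, 150.9, 251.4]
ee_rot: [0.4, 90.0, -75.2]
force: [0.3, -0.1, -0.5]
gripper_width: 91.0
[597.73734113 150.8562658  251.3778639 ] [ 0.25522657 -0.1125692  -0.52887359]
```

View pics/w14.png

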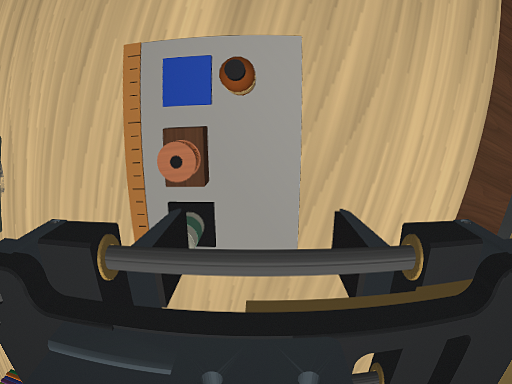

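```bash
python3 - <<'E'
from h import *
a=np.load('pics/w14.npy');st=dict(ee_pos=a[:3],ee_rot=a[3:]);b=np.radians(14.4);ex=np.array([np.cos(b),np.sin(b),0]);ey=np.array([-ex[1],ex[0],0])
W=cv2.imread('pics/w14.png');h=cv2.cvtColor(W,cv2.COLOR_BGR2HSV).astype(int)
B=onz('wrist',[(163,57.5),(211,55.5),(212,104.5),(163.5,106)],14,st).mean(0);print(B)
m,c,s=blob(h[:,:,2]<60,(235,70),15);p=onz('wrist',c,106,st)[0];print(c,s,p,(p-B)@ex,(p-B)@ey)
E
```

```text
[468.31590817 248.4121359   14.        ]
[234.55142857  69.57142857] [224  59  22  22 350] [540.73351409 264.12680087 106.        ] 74.05055191732438 -2.7885663676874257
```

```bash
python3 -c "
from workcell import *
print(job_done())"
```

```text
the job is handed in; nothing more can be done
None
```

The still life is laid out as asked and handed in at about 26 s, with the gripper open and raised well clear of everything.

- **Order:** I placed the riser, then the reel on it, then the white bottle on the dark tile, then the amber bottle behind the blue tile. I lowered each one until I felt light contact before letting go.
- **Riser, reel and white bottle:** in the wrist camera checks, all three sit within about 1.5 mm of their targets. The riser is parallel to the ruler to within about 1°.
- **Amber bottle:** the last wrist view puts it about 18 mm behind the blue tile and about 3 mm off its middle line. The arm's position at release says under 1 mm off.
- **A check that disagreed:** I also estimated the amber bottle's cap from the side and scene cameras. They put it 4 and 12 mm off the blue tile's middle line. I trusted the wrist view instead, because those two cameras had already disagreed with each other by about 8 mm on the tiles, and I had assumed too great a height for the cap.
- **Bystanders:** I planned the arm's paths to stay clear of the lens, pliers and tape, and they look undisturbed in the last pictures. I did not re-measure their positions.

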